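# Hang the pendant in its bay and latch the door

### The job

Put the yellow hand pendant away: hang it by its black carrying loop on the red hook inside the storage bay, then push the bay's blue door fully shut so that it snaps past its catch. Leave the multimeter, the I/O module and the contactor where they are.

Things in the scene. Friction and masses are not known exactly. Their poses are not given: they have to be found in the camera images.
- pendant: yellow box, 40 mm deep (x), 50 mm wide (y), 70 mm tall, 0.35 kg, standing upright with a black carrying loop on top. Origin: centre of its underside, z up. Front (-x): a red mushroom button standing 12 mm out at 22 mm height, a flat green one above. It may hang with its front facing either way
- pendant_bail (a point): middle of the underside of the loop's top bar, 140 mm above the pendant's underside; axes as the pendant's. The loop is 7 mm rod in the y-z plane, legs at y = +-20 mm, narrowing above 130 mm height to a level bar 20 mm long; opening 33 mm wide, 70 to 140 mm high; top at 147 mm
- bay: storage bay fixed on the bench, a frame of 20 mm aluminium profile. Origin: on the bench under the hook seat; x to its rear, y to the left seen from the robot. Floor plate 6 mm thick; posts at x = +-75, y = +-125 mm; side panels up to 175 mm height; back open but for a bar at x = 45 to 65, 154 to 178 mm high; front (x = -75) open above the door
- roof_rail (a point): middle of the underside of the bay's roof rail, 316 mm high, 29 mm in front of the hook seat. The rail crosses the bay from x = -48 to -10 mm in the bay's frame and carries modules (x = -55 to -10) up to 393 mm high. Side beams at y = +-125 mm, 296 to 316 mm high
- hook_seat (a point): top of the red hook's level rod (8 mm thick, along the bay's x from the rear bar to x = -10 mm), above the bay's origin, 170 mm high; axes as the bay's. The pendant's loop should rest here
- hook_tip (a point): centre of the hook's upturned end, 20 mm in front (-x) of the seat, 179 mm high; its highest point is at 183 mm
- door (a joint): angle of the blue front door, rad: 0 fully shut, grows as it swings out towards the robot, stop at 1.9. It turns about the vertical through door_hinge; at 0 it runs from there along the bay's +y. A sprung roller on the far post resists below about 0.07 rad (5 to 10 N at the edge), then draws the door in
- door_hinge (a point): on the hinge line at the door's top, 185 mm high, 75 mm in front and 105 mm to the right of the bay's origin; axes turn with the door: y along the panel to its free edge, -x out of its outer face. Panel 10 mm thick (5 either side of this line), 205 mm wide, 15 to 185 mm high
- door_edge (a point): mid-thickness of the door, 200 mm from the hinge line at its top edge, 185 mm high. A black pull stands 14 mm out of the outer face here at 55 to 105 mm height, 171 to 185 mm from the hinge line
- multimeter: orange hand multimeter with a dark face and round dial, lying flat, 115 x 66 x 34 mm; origin: centre of its underside, x along its length. Bystander, not to be disturbed
- io_module: white input/output module lying flat, 100 x 40 x 42 mm; origin: centre of its underside, x along its length. Bystander, not to be disturbed
- contactor: grey contactor with a black block on top, 70 x 45 mm, 56 mm tall; origin: centre of its underside, x along its length. Bystander, not to be disturbed
Mind the look-alikes: they are no part of the job. What is shaped like the pendant but turquoise is not meant.

How it is judged:
On the way, in this order (a step that is already met when the one before it is completed fails the run):
1. the pendant hangs by its loop on the hook, let go, with the door still open (x of pendant_bail in the frame of hook_seat between -0.012 and 0.035 m and y of pendant_bail in the frame of hook_seat between -0.018 and 0.018 m and z of pendant_bail in the frame of hook_seat between -0.006 and 0.008 m and angle between pendant's own z axis and vertical below 0.3 rad and contact force between pendant and bay above 1 N and contact force between pendant and the fingers below 0.1 N and linear speed of pendant below 0.06 m/s and value of joint door above 0.3 rad), for 0.2 s.
2. the door is shut past its catch (value of joint door below 0.025 rad), for 0.2 s.
At the end, for the whole second after the job is handed in: The pendant hangs released and still (under 60 mm/s, within 0.3 rad of upright), its loop bearing on the hook: bar middle within 18 mm sideways of the rod, 12 mm before to 35 mm behind the seat, -6 to +8 mm from the rod top; the door is shut past its catch (under 0.025 rad) (x of pendant_bail in the frame of hook_seat between -0.012 and 0.035 m and y of pendant_bail in the frame of hook_seat between -0.018 and 0.018 m and z of pendant_bail in the frame of hook_seat between -0.006 and 0.008 m and angle between pendant's own z axis and vertical below 0.3 rad and contact force between pendant and bay above 1 N and contact force between pendant and the fingers below 0.1 N and linear speed of pendant below 0.06 m/s and value of joint door below 0.025 rad); the robot touches nothing.
It fails at once if the multimeter is moved by more than 25 mm or tipped (distance of multimeter from where it was at the start of the episode above 0.025 m or angle between multimeter's own z axis and vertical above 0.4 rad).
It fails at once if the io_module is moved by more than 25 mm or tipped (distance of io_module from where it was at the start of the episode above 0.025 m or angle between io_module's own z axis and vertical above 0.4 rad).
It fails at once if the contactor is moved by more than 25 mm or tipped (distance of contactor from where it was at the start of the episode above 0.025 m or angle between contactor's own z axis and vertical above 0.4 rad).
It also fails if it takes over 64 s, if anything falls off the work surface, if the arm or the gripper's body presses on something with over 40 N, if the wrist force passes 120 N, or if a joint passes its speed limit or range.

### The arm

A 6-joint arm with a two-finger parallel gripper is mounted at the origin on the work surface. World frame = base frame: x ahead of the robot, y to its left, z up, the work surface at z = 0. Lengths are in m, angles in rad, forces in N, time in s.
With the tool pointing down it reaches from about 0.3 to 0.95 m from the base axis. Payload 3.1 kg.
Tool frame: the origin (TCP) lies at the very end of the fingers, on their centre line; the grasp point (between the pads) lies 19 mm behind it; z points along the fingers, y is the line along which they close (so a half turn about z gives the same grasp; the last joint's range is limited). The gripper opens to 85 mm and grips with 20 to 120 N. Pads are 22 mm wide; open, the fingers measure 114 mm over their backs; the gripper's body (76 mm by 85 mm) begins 54 mm behind the grasp point. The pads swing forward as they close: fully open they stand 13 mm farther back than shut.
Start: joints at [-0.07, 0.308, 1.634, -0, 1.2, -0.07], TCP at [0.625, -0, 0.231] pointing down, gripper open.
Joint ranges: [-3.06, 3.06], [-0.79, 1.96], [0.05, 2.63], [-1.19, 4.34], [0.05, 2.64], [-2.94, 2.94]. Speed limits (rad/s): [2.79, 2.79, 3.14, 3.14, 3.14, 3.14].

### API

Orientations are given as [roll, pitch, yaw] about the fixed x, y, z axes, in that order (R = Rz(yaw) Ry(pitch) Rx(roll)).
In Python, from workcell import * gives the robot as it stands. The module is installed in compiled form; this text tells all that it offers.
- The arm moves only by the shell command python3 -m crank 'ROWS' [FORCE]. ROWS is JSON, a list of rows, each an object with "linear": the shift along the tool's x, y, z in units of 0.02 m (1.0 is 0.02 m), a list of three; "rotation": the turn, a rotation vector about the tool's x, y, z in units of 5 degrees (1.0 is 5 degrees), a list of three; "gripper": the finger opening in mm, from 0 to 85.4. A call has 1 to 10 rows; each row shifts and turns the commanded pose from where the row before left it, along the tool's axes as they then stand; what a row does not reach is not made up. A row lasts 1/12 s, in which the tool goes at most 41.7 mm and 7.16 degrees, less where a joint would pass 70% of its speed; a pose out of reach is approached as far as the arm can. A call with a number of a shift or a turn outside -1 to 1 is refused whole. A call with a gripper value outside its range is refused whole. The fingers move at their own pace and stop on an object; FORCE is the grip in N (left out, the last holds). Time passes only in rows, so rows that do not move let the fingers close. It gives the time, the measured TCP pose, the force, the opening and the grip force at its end, in the units of the state.
- get_state(): the state, without advancing time (a new reading comes with each control period).
- camera(name): name is "scene" or "side" or "wrist"; returns the picture (384x512x3 uint8, red, green, blue); there is no depth.
- camera_info(name): a dict with "camera_matrix" (3x3 intrinsics, pixels), "k1" (the pictures are not rectified: a ray, as slopes to the right and down, at radius r is drawn at 1 + k1 r^2 times it, then the intrinsics apply), "view" (4x4, takes a point from world to camera coordinates); the wrist camera has in their place "tool_from_camera" (4x4, takes a point from camera to tool coordinates, whose origin is the TCP and whose axes are the flange's). Camera axes: x right, y down, z forward; pixel columns grow to the right and rows downward; lengths in m; the calibration is good to about 2 mm. A picture is of the moment at which its call begins: read the wrist's pose just before it. camera_info takes no time and is no camera call.
- sign_off(): hands the job in; it is judged then, once.
The state is a dict: "t": time; "joints": joint angles; "joint_vel": joint speeds; "tau": joint torques, N m; "tool_pos": TCP position; "orientation": TCP orientation; "wrist_force": force on the tool from outside, world axes, zero at the start; "moment": the same for the moment, N m; "grip_width": finger opening in m; "grip_force": force on a finger pad.
Only numpy, scipy, OpenCV 4.12 (cv2) and the standard library are available. Lean on these libraries where they do the work, as an engineer would, in place of code of your own. Each camera call takes 0.05 s, during which the arm holds its last target. There are 200 camera calls.

## Working session

There is one attempt and no reset: what is moved stays moved. The work goes in short steps, Python scripts to look and compute and a shell command to move; the robot and the scene stay as the last step left them, time stands still between calls to the robot, and variables do not carry over. Pictures are saved under pics/ and viewed, at most 10 in all, crops included, and the job is handed in when it is done.

```bash
mkdir -p pics; cat > h.py <<'E'
from workcell import *
import numpy as np, cv2
from scipy.spatial.transform import Rotation as R
def snap(n,f):
    im=camera(n); cv2.imwrite('pics/'+f,cv2.cvtColor(im,cv2.COLOR_RGB2BGR)); return im
def ray(n,px,T=None):
    i=camera_info(n);K=np.array(i['camera_matrix']);k=i['k1']
    d=(np.array(px,float)-K[:2,2])/[K[0,0],K[1,1]]
    u=d.copy()
    for _ in range(30): u=d/(1+k*(u@u))
    if n=='wrist': M=T@np.array(i['tool_from_camera'])
    else: M=np.linalg.inv(np.array(i['view']))
    v=M[:3,:3]@np.r_[u,1]; return M[:3,3],v/np.linalg.norm(v)
def proj(n,p,T=None):
    i=camera_info(n);K=np.array(i['camera_matrix']);k=i['k1']
    M=np.array(i['view']) if n!='wrist' else np.linalg.inv(T@np.array(i['tool_from_camera']))
    c=M[:3,:3]@np.array(p)+M[:3,3];u=c[:2]/c[2];u=u*(1+k*(u@u));return K[:2,:2]@u+K[:2,2]
def tri(*rs):
    A=0;b=0
    for o,d in rs:
        P=np.eye(3)-np.outer(d,d);A=A+P;b=b+P@o
    x=np.linalg.solve(A,b);return x,[np.linalg.norm((np.eye(3)-np.outer(d,d))@(x-o)) for o,d in rs]
def atz(r,z): o,d=r;return o+d*(z-o[2])/d[2]
def toolT():
    s=get_state();T=np.eye(4);T[:3,:3]=R.from_euler('xyz',s['orientation']).as_matrix();T[:3,3]=s['tool_pos'];return T
E
python3 - <<'E'
from h import *
print(get_state());T=toolT()
ims=[snap('scene','s0.png'),snap('side','d0.png')]
snap('wrist','w0.png')
for n in('scene','side'):
  i=camera_info(n);print(n,np.linalg.inv(np.array(i['view'])).round(3),i['camera_matrix'],i['k1'])
print(camera_info('wrist'))
E
```

```text
{'t': 0.0, 'joints': array([-6.96988510e-02,  3.08987875e-01,  1.63522049e+00,  1.30996318e-05,
        1.19967808e+00, -6.97096949e-02]), 'joint_vel': array([-0.00037093, -0.00127365, -0.00060939, -0.00019807, -0.00243111,
        0.00095995]), 'tau': array([ 1.43707580e-04, -4.15252447e+01, -2.76667070e+01, -1.74997494e-04,
        1.01000658e-02, -1.14578896e-05]), 'tool_pos': array([6.24169281e-01, 3.52921451e-05, 2.30041566e-01]), 'orientation': array([-3.13930528e+00, -1.71937466e-04,  1.57080221e+00]), 'wrist_force': array([-0.08834974, -0.17788467, -0.19921157]), 'moment': array([ 0.00065422, -0.04977615,  0.03094963]), 'grip_force': 0.0, 'grip_width': 0.08533485652290286}
scene [[ 0.459  0.715 -0.527  1.006]
 [ 0.889 -0.374  0.266 -0.274]
 [-0.007 -0.59  -0.807  0.875]
 [ 0.     0.     0.     1.   ]] [[362.59402263   0.         260.00056031]
 [  0.         362.59402263 191.13194835]
 [  0.           0.           1.        ]] -0.0973597238084359
side [[-0.759 -0.418  0.499  0.125]
 [-0.651  0.496 -0.574  0.522]
 [-0.008 -0.761 -0.649  0.823]
 [ 0.     0.     0.     1.   ]] [[439.49885958   0.         263.88257393]
 [  0.         439.49885958 189.67690247]
 [  0.           0.           1.        ]] -0.03476009001933619
{'camera_matrix': array([[284.57428143,   0.        , 256.07437893],
       [  0.        , 284.57428143, 188.11969918],
       [  0.        ,   0.        ,   1.        ]]), 'k1': 0.0149694968243386, 'tool_from_camera': array([[ 6.34618159e-04, -9.50398397e-01, -3.11034539e-01,
         7.97777632e-02],
       [ 9.99999675e-01,  7.57557518e-04, -2.74450220e-04,
         4.60291755e-04],
       [ 4.96463602e-04, -3.11034264e-01,  9.50398569e-01,
        -1.42535198e-01],
       [ 0.00000000e+00,  0.00000000e+00,  0.00000000e+00,
         1.00000000e+00]])}
```

View pics/s0.png

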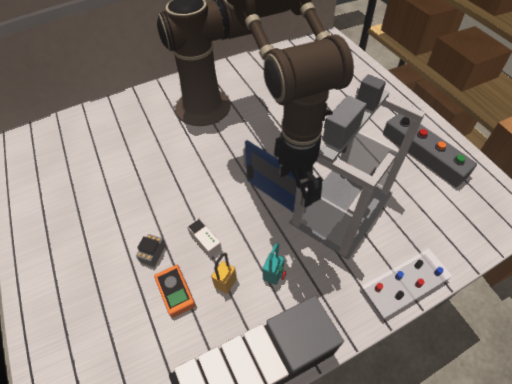

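View pics/d0.png

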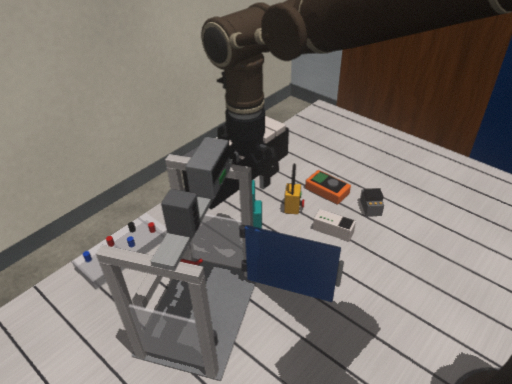

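Scene: yellow pendant at (225,278), turquoise look-alike at (274,267), bay around (345,190) with the blue door (270,175) open. Side: yellow (293,198), turquoise (257,214), red hook near (190,262). Next is one enlarged mosaic.

```bash
python3 - <<'E'
from h import *
s=cv2.imread('pics/s0.png');d=cv2.imread('pics/d0.png')
def c(im,x,y,w,h):return cv2.resize(im[y:y+h,x:x+w],(400,300),interpolation=cv2.INTER_CUBIC)
m=np.vstack([np.hstack([c(s,185,235,112,84),c(s,240,80,200,150)]),np.hstack([c(d,240,150,112,84),c(d,90,130,260,195)])])
cv2.imwrite('pics/m0.png',m)
E
```

```text
(no output)
```

View pics/m0.png

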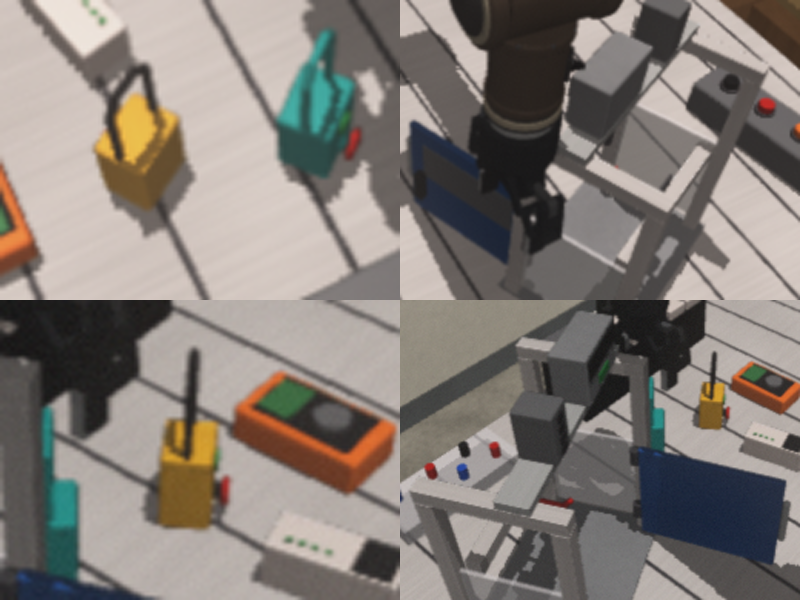

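View pics/w0.png

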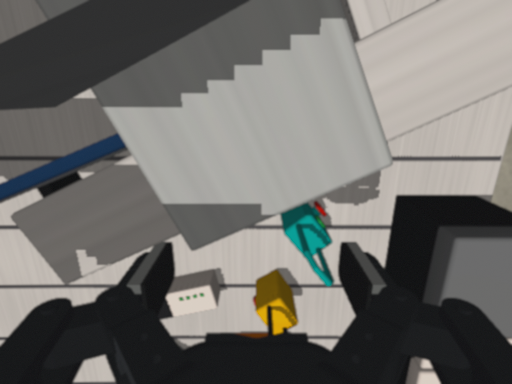

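```bash
python3 - <<'E'
from h import *
S=lambda x,y:(185+x*.28,235+y*.28); D=lambda x,y:(240+x*.28,150+(y-300)*.28)
B=lambda x,y:(90+(x-400)*.65,130+(y-300)*.65); C=lambda x,y:(240+(x-400)*.5,80+y*.5)
np.set_printoptions(precision=4,suppress=True)
print('yellow top',tri(ray('scene',S(136,68)),ray('side',D(193,350))))
print('leg bases',atz(ray('scene',S(118,158)),.07),atz(ray('scene',S(155,110)),.07),)
print('top corners L F R B',*[atz(ray('scene',S(*p)),.07) for p in[(97,147),(147,170),(183,130),(135,97)]])
print('side red tip',atz(ray('side',D(224,490)),.022),'top bot corners',atz(ray('side',D(163,429)),.07),atz(ray('side',D(211,436)),.07))
from scipy.optimize import least_squares
P=[('side',B(652,360),(-85,-135)),('side',B(520,339),(85,-135)),('side',B(575,513),(-85,135)),('side',B(411,487),(85,135)),('scene',C(668,192),(85,-115)),('scene',C(768,68),(85,135))]
f=lambda q:np.concatenate([proj(n,[q[0]+(x*np.cos(q[2])-y*np.sin(q[2]))/1e3,q[1]+(x*np.sin(q[2])+y*np.cos(q[2]))/1e3,.316])-p for n,p,(x,y) in P])
r=least_squares(f,[.65,.15,0.3]);print(r.x,r.fun.reshape(-1,2))
print('hinge post',atz(ray('side',B(641,452)),.185),'edge',atz(ray('side',B(786,480)),.185))
print('hook red',atz(ray('side',B(543,503)),.17),atz(ray('side',B(572,500)),.17))
for n,p in [('multim',S(10,210)),('io',S(75,20))]:print(n,atz(ray('scene',p),.04))
E
```

```text
yellow top (array([ 0.6477, -0.1894,  0.1552]), [np.float64(0.003990704077702687), np.float64(0.003990704077702521)])
leg bases [ 0.6632 -0.2138  0.07  ] [ 0.6431 -0.1778  0.07  ]
top corners L F R B [ 0.6498 -0.2231  0.07  ] [ 0.6796 -0.2002  0.07  ] [ 0.6649 -0.1672  0.07  ] [ 0.6282 -0.1859  0.07  ]
side red tip [ 0.6242 -0.2118  0.022 ] top bot corners [ 0.6697 -0.1928  0.07  ] [ 0.6374 -0.2094  0.07  ]
[0.596  0.1908 0.4515] [[-1.0795 -3.8873]
 [ 2.3597 -2.9446]
 [-1.7669  5.7285]
 [ 1.3458  0.4111]
 [ 1.5928  3.9695]
 [-2.0879 -1.8755]]
hinge post [0.5631 0.0727 0.185 ] edge [ 0.3901 -0.0089  0.185 ]
hook red [0.607  0.2075 0.17  ] [0.5828 0.1806 0.17  ]
multim [ 0.6515 -0.2911  0.04  ]
io [ 0.538  -0.1967  0.04  ]
```

Candidates: yellow pendant, scene (225,278), side (293,198); turquoise twin, scene (274,267), side (257,214). I choose the yellow one; the crop confirms it has a black loop and a red button on the front, facing the robot. It stands at about (0.655, -0.195) with yaw about 28°, nearly aligned with the bay at about 26°. I'll grasp the box from the front with the tool tilted about 45° so the wrist stays under the rail.

```bash
python3 -m crank '[{"linear":[-1,-0.35,-0.2],"rotation":[0,0,0],"gripper":85},{"linear":[-1,-0.35,-0.2],"rotation":[0,0,0],"gripper":85},{"linear":[-1,-0.35,-0.2],"rotation":[0,0,0],"gripper":85},{"linear":[-1,-0.35,-0.2],"rotation":[0,0,0],"gripper":85},{"linear":[-1,-0.35,-0.2],"rotation":[0,0,0],"gripper":85},{"linear":[-1,-0.35,-0.2],"rotation":[0,0,0],"gripper":85},{"linear":[-1,-0.35,-0.2],"rotation":[0,0,0],"gripper":85},{"linear":[-1,-0.35,-0.2],"rotation":[0,0,0],"gripper":85},{"linear":[-1,-0.35,-0.2],"rotation":[0,0,0],"gripper":85},{"linear":[-1,-0.35,-0.2],"rotation":[0,0,0],"gripper":85}]' 60
python3 - <<'E'
from h import *
s=get_state();print(s['joints'],s['tool_pos'],s['orientation'])
a=snap('scene','s1.png');b=snap('side','d1.png')
a=a[:,:,::-1];b=b[:,:,::-1]
m=np.vstack([cv2.resize(a[90:240,230:430],(800,600),interpolation=cv2.INTER_CUBIC)]);cv2.imwrite('pics/m1.png',m)
cv2.imwrite('pics/m2.png',cv2.resize(b[140:320,100:340],(800,600),interpolation=cv2.INTER_CUBIC))
E
```

```text
t: 0.98
tool_pos: [0.5542, -0.2008, 0.271]
orientation: [-3.141, -0.0, 1.571]
wrist_force: [0.6, 0.4, -0.8]
grip_width: 0.0849
grip_force: 0.0
[-4.21493899e-01  2.06639056e-01  1.67880515e+00  2.14379407e-05
  1.25702962e+00 -4.21486974e-01] [ 0.55424286 -0.20082398  0.27100509] [-3.14079694e+00 -3.79103895e-04  1.57078263e+00]
```

View pics/m1.png

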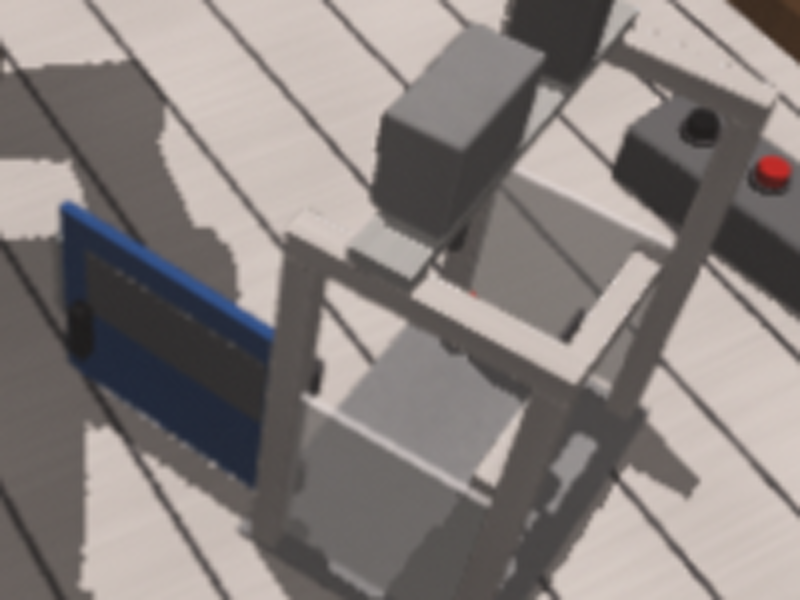

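View pics/m2.png

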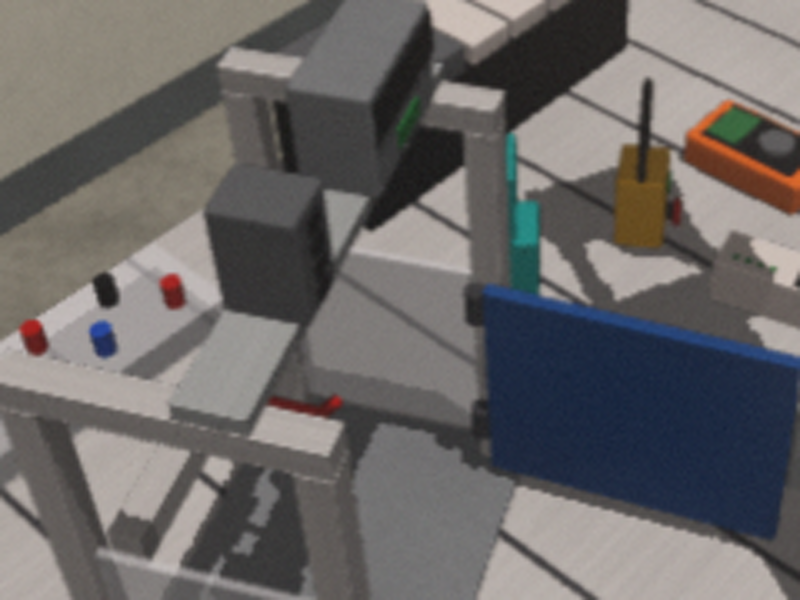

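```bash
python3 - <<'E'
from h import *
np.set_printoptions(precision=4,suppress=True)
B=lambda x,y:(100+x*.3,140+y*.3); C=lambda x,y:(230+x*.25,90+y*.25)
from scipy.optimize import least_squares
P=[('side',B(505,92),(-85,-135)),('side',B(228,48),(85,-135)),('side',B(347,420),(-85,115)),('side',B(335,453),(-85,135)),
('scene',C(288,236),(-85,-135)),('scene',C(577,386),(85,-135)),('scene',C(774,108),(85,135))]
W=lambda q,x,y,z:[q[0]+(x*np.cos(q[2])-y*np.sin(q[2]))/1e3,q[1]+(x*np.sin(q[2])+y*np.cos(q[2]))/1e3,z]
f=lambda q:np.concatenate([proj(n,W(q,x,y,.316))-p for n,p,(x,y) in P])
r=least_squares(f,[.6,.19,.45],loss='soft_l1');q=r.x;print(q,f(q).reshape(-1,2))
print('hook tip pred px',proj('side',W(q,-22,0,.181)),B(337,402),'from px',atz(ray('side',B(337,402)),.181),W(q,-22,0,.181))
print('scene red',C(473,295),'pred seat/tip',proj('scene',W(q,0,0,.17)),proj('scene',W(q,-20,0,.183)))
print('rod start', proj('side',W(q,20,0,.17)),B(270,402))
t,e=tri(ray('side',B(337,400)),ray('scene',C(473,295)));print('tri',t,e)
h=np.array(W(q,-75,-105,.185));print('hinge',h,'meas',atz(ray('side',B(486,291)),.185))
for p in[(486,291),(800,355)]:print(atz(ray('side',B(*p)),.185))
for p in[(63,205),(275,335)]:print('scene',atz(ray('scene',C(*p)),.185))
for c in [('pend top',B(648,82),(223.1,254.2))]:print(tri(ray('side',c[1]),ray('scene',c[2])))
# pendant model fit
S=lambda x,y:(185+x*.28,235+y*.28); D=lambda x,y:(240+x*.28,150+(y-300)*.28)
Q=[('scene',S(97,147),(-20,-25,70)),('scene',S(147,170),(20,-25,70)),('scene',S(183,130),(20,25,70)),('scene',S(137,67),(0,0,147)),('scene',S(118,158),(0,-20,70)),('scene',S(157,108),(0,20,70)),('scene',S(150,208),(20,-25,0)),
('side',B(648,80),(0,0,147)),('side',B(677,222),(-32,0,22)),('side',B(617,196),(20,25,70)),('side',B(664,202),(-20,25,70)),('side',B(616,242),(20,25,0)),('side',B(663,248),(-20,25,0))]
g=lambda q:np.concatenate([proj(n,W(q,x,y,z/1e3))-p for n,p,(x,y,z) in Q])
r=least_squares(g,[.655,-.195,.5],loss='soft_l1');print('pendant',r.x,g(r.x).reshape(-1,2).round(1))
E
```

```text
[0.5967 0.1959 0.4561] [[-1.0953 -1.5483]
 [-0.6257 -0.8984]
 [ 0.2933 -0.4618]
 [-0.9117  0.041 ]
 [-1.6917 -1.5364]
 [-0.5103 -0.7064]
 [ 0.0134 -5.5452]]
hook tip pred px [201.1679 259.5038] (201.1, 260.6) from px [0.5751 0.1882 0.181 ] [np.float64(0.5769571892241344), np.float64(0.18624447542427675), 0.181]
scene red (348.25, 163.75) pred seat/tip [352.7303 170.2784] [346.7058 163.3392]
rod start [181.4141 259.1225] (181.0, 260.6)
tri [0.5785 0.189  0.1807] [np.float64(0.002901794118739061), np.float64(0.002901794118739083)]
hinge [0.5756 0.0686 0.185 ] meas [0.5673 0.0706 0.185 ]
[0.5673 0.0706 0.185 ]
[ 0.3921 -0.0089  0.185 ]
scene [ 0.3944 -0.0052  0.185 ]
scene [0.5531 0.0615 0.185 ]
(array([ 0.6469, -0.1896,  0.1535]), [np.float64(0.004313657713108319), np.float64(0.004313657713108472)])
pendant [ 0.6487 -0.1934  0.6161] [[-1.4 -0.6]
 [-0.8  0.4]
 [-0.4 -5.9]
 [-3.1  2.5]
 [ 1.1 -1.8]
 [-1.3 -1.6]
 [ 0.8  0.4]
 [-1.4  2.1]
 [ 0.1 -3.2]
 [-1.2 -3.7]
 [ 0.1 -4.7]
 [-1.5  2. ]
 [-0.8  1. ]]
```

```bash
R='{"linear":[0,0,0],"rotation":[0,0,-1],"gripper":85}'; python3 -m crank '[{"linear":[0,0,0],"rotation":[0,0,-1],"gripper":85},{"linear":[0,0,0],"rotation":[0,0,-1],"gripper":85},{"linear":[0,0,0],"rotation":[0,0,-1],"gripper":85},{"linear":[0,0,0],"rotation":[0,0,-1],"gripper":85},{"linear":[0,0,0],"rotation":[0,0,-1],"gripper":85},{"linear":[0,0,0],"rotation":[0,0,-1],"gripper":85},{"linear":[0,0,0],"rotation":[0,0,-1],"gripper":85},{"linear":[0,0,0],"rotation":[0,0,-1],"gripper":85},{"linear":[0,0,0],"rotation":[0,0,-1],"gripper":85},{"linear":[0,0,0],"rotation":[0,0,-1],"gripper":85}]'
python3 - <<'E'
from h import *
s=get_state();print(s['joints'],s['tool_pos'],s['orientation'])
E
```

```text
t: 1.92
tool_pos: [0.555, -0.199, 0.2706]
orientation: [3.141, -0.001, 2.448]
wrist_force: [-0.7, 0.4, 0.4]
grip_width: 0.0851
grip_force: 0.0
[-4.18429635e-01  2.07177006e-01  1.67890882e+00  6.47828942e-04
  1.25669995e+00 -1.29617083e+00] [ 0.55495776 -0.19896323  0.27063808] [ 3.14132341e+00 -1.31549688e-03  2.44833718e+00]
```

```bash
cat > ik.py <<'E'
import numpy as np
from scipy.spatial.transform import Rotation as R
E=lambda s,a:R.from_euler(s,a).as_matrix()
L2,L3,OFF=.455,.52,.0437
def ik(tcp,Rt,d6=.27):
    h=d6-.0135;w=tcp-d6*Rt[:,2];rho=np.hypot(w[0],w[1])
    q1=np.arctan2(w[1],w[0])-np.arcsin(OFF/rho);r=np.sqrt(rho**2-OFF**2);z=w[2]-h;D=np.hypot(r,z)
    q3=np.pi-np.arccos((L2**2+L3**2-D*D)/(2*L2*L3));q2=np.arctan2(r,z)-np.arccos((L2**2+D*D-L3**2)/(2*L2*D))
    M=E('z',q1)@E('y',q2+q3);W=M.T@Rt@E('z',np.pi/2).T
    q5=np.arccos(W[2,2]);q4=np.arctan2(W[1,2],W[0,2]);q6=np.arctan2(W[2,1],-W[2,0])
    return np.array([q1,q2,q3,q4,q5,q6])
def Rtool(head,tilt,cam):  # cam=+1 camera above, -1 below
    z=np.array([np.cos(head)*np.cos(tilt),np.sin(head)*np.cos(tilt),-np.sin(tilt)])
    y=cam*np.array([np.sin(head),-np.cos(head),0]);return np.c_[np.cross(y,z),y,z]
E
python3 - <<'E'
from ik import *
np.set_printoptions(precision=2,suppress=True)
print(ik(np.array([.555,-.199,.2706]),E('xyz',[3.141,0,2.448])))
for d6 in(.22,.3):
 for cam in(1,-1):
  for tilt in(.6,.8,1.0):
   for n,p,hd in[('pick',(.650,-.194,.035),.55),('lift',(.650,-.194,.135),.55),('bay',(.597,.196,.065),.5),('bay up',(.597,.196,.09),.5),('front',(.597-.15*.9,.196-.15*.436,.1),.5)]:
    Rt=Rtool(hd,tilt,cam);print(d6,cam,tilt,n,ik(np.array(p)+.019*Rt[:,2],Rt,d6))
E
```

```text
[-0.42  0.21  1.68  0.    1.26 -1.3 ]
0.22 1 0.6 pick [-0.58  0.65  1.87  1.51  0.84 -0.78]
0.22 1 0.6 lift [-0.58  0.47  1.87  1.36  0.87 -0.56]
0.22 1 0.6 bay [ 0.16  0.43  2.16  2.49  0.47 -1.17]
0.22 1 0.6 bay up [ 0.16  0.37  2.16  2.42  0.43 -1.1 ]
0.22 1 0.6 front [ 0.02  0.11  2.49  2.3   0.53 -1.08]
0.22 1 0.8 pick [-0.54  0.61  1.84  1.24  0.71 -0.52]
0.22 1 0.8 lift [-0.54  0.45  1.83  1.07  0.78 -0.29]
0.22 1 0.8 bay [ 0.18  0.4   2.1   1.99  0.24 -0.67]
0.22 1 0.8 bay up [ 0.18  0.35  2.1   1.79  0.23 -0.46]
0.22 1 0.8 front [ 0.06  0.07  2.43  1.81  0.31 -0.58]
0.22 1 1.0 pick [-0.49  0.59  1.8   0.89  0.64 -0.18]
0.22 1 1.0 lift [-0.49  0.44  1.78  0.74  0.76  0.02]
0.22 1 1.0 bay [0.2  0.4  2.02 0.77 0.23 0.55]
0.22 1 1.0 bay up [0.2  0.36 2.02 0.65 0.27 0.68]
0.22 1 1.0 front [0.09 0.07 2.36 0.87 0.28 0.38]
0.22 -1 0.6 pick [-0.58  0.65  1.87  1.51  0.84  2.36]
0.22 -1 0.6 lift [-0.58  0.47  1.87  1.36  0.87  2.58]
0.22 -1 0.6 bay [0.16 0.43 2.16 2.49 0.47 1.97]
0.22 -1 0.6 bay up [0.16 0.37 2.16 2.42 0.43 2.05]
0.22 -1 0.6 front [0.02 0.11 2.49 2.3  0.53 2.06]
0.22 
[... 1405 characters left out ...]
.37  0.92  2.45]
0.3 -1 0.6 bay [0.1  0.43 2.29 2.55 0.6  1.85]
0.3 -1 0.6 bay up [0.1  0.37 2.3  2.49 0.56 1.91]
0.3 -1 0.6 front [-0.09  0.12  2.62  2.3   0.67  1.93]
0.3 -1 0.8 pick [-0.63  0.61  1.91  1.27  0.74  2.5 ]
0.3 -1 0.8 lift [-0.63  0.44  1.91  1.1   0.81  2.73]
0.3 -1 0.8 bay [0.14 0.37 2.22 2.21 0.31 2.22]
0.3 -1 0.8 bay up [0.14 0.31 2.23 2.05 0.28 2.38]
0.3 -1 0.8 front [-0.02  0.03  2.55  1.92  0.38  2.37]
0.3 -1 1.0 pick [-0.56  0.58  1.86  0.93  0.65  2.86]
0.3 -1 1.0 lift [-0.56  0.42  1.84  0.77  0.77  3.06]
0.3 -1 1.0 bay [ 0.17  0.36  2.12  1.01  0.21 -2.85]
0.3 -1 1.0 bay up [ 0.17  0.31  2.12  0.82  0.24 -2.66]
0.3 -1 1.0 front [ 0.04  0.01  2.45  1.01  0.29 -2.95]
```

```bash
python3 - <<'E'
from ik import *
from h import toolT
np.set_printoptions(precision=3,suppress=True)
T=toolT();Rt=Rtool(.56,.66,1)
rv=R.from_matrix(T[:3,:3].T@Rt).as_rotvec();print('units',np.degrees(rv)/5)
for f in np.linspace(0,1,9):
  print(ik(T[:3,3],T[:3,:3]@R.from_rotvec(rv*f).as_matrix(),.28))
E
```

```text
units [-9.77   7.053 19.922]
[-0.419  0.208  1.678  0.001  1.257 -1.296]
[-0.478  0.225  1.663  0.131  1.297 -1.176]
[-0.538  0.232  1.668  0.261  1.318 -1.054]
[-0.597  0.231  1.693  0.393  1.32  -0.932]
[-0.653  0.22   1.736  0.524  1.304 -0.813]
[-0.703  0.2    1.796  0.656  1.271 -0.696]
[-0.746  0.172  1.869  0.789  1.223 -0.583]
[-0.78   0.137  1.951  0.924  1.162 -0.472]
[-0.801  0.095  2.038  1.062  1.086 -0.362]
```

```bash
python3 -m crank '[{"linear":[0,0,0],"rotation":[-0.49,0.35,1],"gripper":85},{"linear":[0,0,0],"rotation":[-0.49,0.35,1],"gripper":85},{"linear":[0,0,0],"rotation":[-0.49,0.35,1],"gripper":85},{"linear":[0,0,0],"rotation":[-0.49,0.35,1],"gripper":85},{"linear":[0,0,0],"rotation":[-0.49,0.35,1],"gripper":85},{"linear":[0,0,0],"rotation":[-0.49,0.35,1],"gripper":85},{"linear":[0,0,0],"rotation":[-0.49,0.35,1],"gripper":85},{"linear":[0,0,0],"rotation":[-0.49,0.35,1],"gripper":85},{"linear":[0,0,0],"rotation":[-0.49,0.35,1],"gripper":85},{"linear":[0,0,0],"rotation":[-0.49,0.35,1],"gripper":85}]' 60
python3 -m crank '[{"linear":[0,0,0],"rotation":[-0.49,0.35,1],"gripper":85},{"linear":[0,0,0],"rotation":[-0.49,0.35,1],"gripper":85},{"linear":[0,0,0],"rotation":[-0.49,0.35,1],"gripper":85},{"linear":[0,0,0],"rotation":[-0.49,0.35,1],"gripper":85},{"linear":[0,0,0],"rotation":[-0.49,0.35,1],"gripper":85},{"linear":[0,0,0],"rotation":[-0.49,0.35,1],"gripper":85},{"linear":[0,0,0],"rotation":[-0.49,0.35,1],"gripper":85},{"linear":[0,0,0],"rotation":[-0.49,0.35,1],"gripper":85},{"linear":[0,0,0],"rotation":[-0.49,0.35,1],"gripper":85},{"linear":[0,0,0],"rotation":[-0.49,0.35,1],"gripper":85}]'
cat > go.py <<'E'
import sys
from ik import *
from h import *
np.set_printoptions(precision=3,suppress=True)
BAY=np.array([.597,.196,.456])
D6=.28
def bayw(x,y,z): c,s=np.cos(BAY[2]),np.sin(BAY[2]);return np.array([BAY[0]+c*x-s*y,BAY[1]+s*x+c*y,z])
def plan(grasp,head,tilt,cam=1,off=.019):
    T=toolT();Rt=Rtool(head,tilt,cam);t=np.array(grasp)+off*Rt[:,2]
    print('lin units',T[:3,:3].T@(t-T[:3,3])/.02,'rot units',np.degrees(R.from_matrix(T[:3,:3].T@Rt).as_rotvec())/5,'q',ik(t,Rt,D6))
def show():
    T=toolT();s=get_state();z=T[:3,2];print('t',s['t'],'tcp',T[:3,3],'grasp',T[:3,3]-.019*z,'head',np.arctan2(z[1],z[0]),'tilt',-np.arcsin(z[2]),'q',s['joints'],'F',s['wrist_force'],'w',s['grip_width'],s['grip_force'])
    g=T[:3,3]-.019*z-np.r_[BAY[:2],0];c,n=np.cos(BAY[2]),np.sin(BAY[2]);print('grasp in bay',c*g[0]+n*g[1],-n*g[0]+c*g[1],g[2])
E
python3 - <<'E'
from go import *
show();T=toolT()
for d in(.22,.25,.28,.31):print(d,ik(T[:3,3],T[:3,:3],d))
plan(np.array([.650,-.194,.035])-.12*Rtool(.56,.66,1)[:,2],.56,.66)
plan([.650,-.194,.035],.56,.66)
print(proj('wrist',[.65,-.194,.07],T))
E
```

```text
t: 2.75
tool_pos: [0.5553, -0.1994, 0.271]
orientation: [2.879, -0.444, 1.606]
wrist_force: [0.1, -0.3, -0.5]
grip_width: 0.0848
grip_force: 0.0
t: 3.58
tool_pos: [0.555, -0.1996, 0.2708]
orientation: [-3.14, -0.911, 0.542]
wrist_force: [-0.1, -0.3, -0.0]
grip_width: 0.0849
grip_force: 0.0
t 3.5833 tcp [ 0.555 -0.2    0.271] grasp [ 0.542 -0.207  0.282] head 0.5439178195106872 tilt 0.6600001511117994 q [-0.861  0.12   2.05   1.064  1.099 -0.418] F [-0.058 -0.33  -0.04 ] w 0.08486415540631363 0.0
grasp in bay -0.22680854974167325 -0.3379950989266103 0.28247478984923674
0.22 [-0.707  0.095  1.986  1.066  1.028 -0.255]
0.25 [-0.753  0.09   2.017  1.068  1.051 -0.304]
0.28 [-0.8    0.088  2.045  1.067  1.073 -0.353]
0.31 [-0.849  0.09   2.07   1.063  1.096 -0.401]
lin units [-6.733  2.29   5.503] rot units [ 0.146 -0.    -0.125] q [-0.813  0.462  2.003  1.243  0.958 -0.721]
lin units [-6.734  2.214 11.502] rot units [ 0.146 -0.    -0.125] q [-0.646  0.65   1.907  1.432  0.841 -0.807]
[289.878 244.905]
```

```bash
python3 -m crank '[{"linear":[-0.8,0.29,0.3],"rotation":[0,0,0],"gripper":85},{"linear":[-0.8,0.29,0.3],"rotation":[0,0,0],"gripper":85},{"linear":[-0.8,0.29,0.3],"rotation":[0,0,0],"gripper":85},{"linear":[-0.8,0.29,0.3],"rotation":[0,0,0],"gripper":85},{"linear":[-0.8,0.29,0.3],"rotation":[0,0,0],"gripper":85},{"linear":[0,0,0],"rotation":[0,0,0],"gripper":85}]'
python3 - <<'E'
from go import *
show()
s=snap('scene','s2.png');w=snap('wrist','w2.png');T=toolT()
m=np.hstack([cv2.resize(s[215:325,140:290],(400,300),interpolation=cv2.INTER_CUBIC),cv2.resize(w,(400,300))]);cv2.imwrite('pics/m3.png',m[:,:,::-1])
for n,z,ps in[('io',.042,[(188,225),(203,219),(222,242),(208,250)]),('mm',.034,[(155,275),(178,266),(193,303),(172,313)])]:
  for p in ps:print(n,atz(ray('scene',p),z))
E
```

```text
t: 4.08
tool_pos: [0.5473, -0.2374, 0.1861]
orientation: [-3.136, -0.907, 0.543]
wrist_force: [-0.5, 0.1, -0.3]
grip_width: 0.0848
grip_force: 0.0
t 4.0833 tcp [ 0.547 -0.237  0.186] grasp [ 0.535 -0.245  0.198] head 0.5492464969643263 tilt 0.6636867395931876 q [-0.921  0.301  2.041  1.112  1.064 -0.611] F [-0.474  0.116 -0.32 ] w 0.08480086147516225 0.0
grasp in bay -0.2504171911946814 -0.3686373760017626 0.19780748611959506
io [ 0.473 -0.222  0.042]
io [ 0.474 -0.179  0.042]
io [ 0.562 -0.161  0.042]
io [ 0.567 -0.203  0.042]
mm [ 0.566 -0.347  0.034]
mm [ 0.569 -0.287  0.034]
mm [ 0.676 -0.288  0.034]
mm [ 0.676 -0.342  0.034]
```

View pics/m3.png

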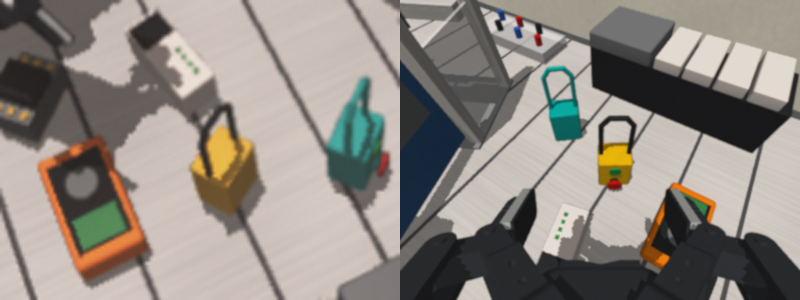

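Scene crop: yellow pendant at (225,170), I/O module at (172,65) and multimeter at (92,210). In the wrist view the pendant is square-on at (615,165), red button at (615,184), loop top at (618,118). The turquoise twin is well to the left.

```bash
python3 - <<'E'
from go import *
T=toolT()
Wp=lambda x,y:((x-400)*1.28,y*1.28)
S=lambda x,y:(140+x*.375,215+y*110/300)
print('loop top',tri(ray('wrist',Wp(618,118),T),ray('scene',S(219,106)),ray('side',(294,164))),tri(ray('wrist',Wp(618,118),T),ray('scene',S(219,106))))
print('button @.022',atz(ray('wrist',Wp(615,184),T),.022))
W=lambda q,x,y,z:[q[0]+(x*np.cos(q[2])-y*np.sin(q[2]))/1e3,q[1]+(x*np.sin(q[2])+y*np.cos(q[2]))/1e3,z/1e3]
for q in[(.650,-.194,.5),(.650,-.194,.6)]:
  for p in[(0,0,147),(-32,0,22),(-20,25,70),(-20,-25,70),(0,20,70),(0,-20,70)]:
    u=proj('wrist',W(q,*p),T);print(q,p,u/1.28+[400,0])
plan(np.array([.648,-.195,.042])-.1*Rtool(.55,.72,1)[:,2],.55,.72)
E
python3 -c "
import cv2;w=cv2.imread('pics/w2.png');cv2.imwrite('pics/w3.png',cv2.resize(w[130:250,230:330],(500,600),interpolation=cv2.INTER_CUBIC))"
```

```text
loop top (array([ 0.648, -0.195,  0.152]), [np.float64(0.005851953333426832), np.float64(0.00674797787694325), np.float64(0.0016456303882314656)]) (array([ 0.648, -0.194,  0.149]), [np.float64(0.0061655197267250625), np.float64(0.0061655197267249965)])
button @.022 [ 0.63  -0.215  0.022]
(0.65, -0.194, 0.5) (0, 0, 147) [613.839 116.31 ]
(0.65, -0.194, 0.5) (-32, 0, 22) [609.346 186.745]
(0.65, -0.194, 0.5) (-20, 25, 70) [592.8   163.733]
(0.65, -0.194, 0.5) (-20, -25, 70) [628.822 165.263]
(0.65, -0.194, 0.5) (0, 20, 70) [597.186 151.805]
(0.65, -0.194, 0.5) (0, -20, 70) [624.995 152.943]
(0.65, -0.194, 0.6) (0, 0, 147) [613.839 116.31 ]
(0.65, -0.194, 0.6) (-32, 0, 22) [611.428 186.742]
(0.65, -0.194, 0.6) (-20, 25, 70) [594.213 165.302]
(0.65, -0.194, 0.6) (-20, -25, 70) [630.126 163.69 ]
(0.65, -0.194, 0.6) (0, 20, 70) [597.178 152.975]
(0.65, -0.194, 0.6) (0, -20, 70) [624.906 151.773]
lin units [-2.287  0.794  4.702] rot units [ 0.018 -0.677 -0.019] q [-0.762  0.449  1.989  1.203  0.893 -0.638]
```

View pics/w3.png

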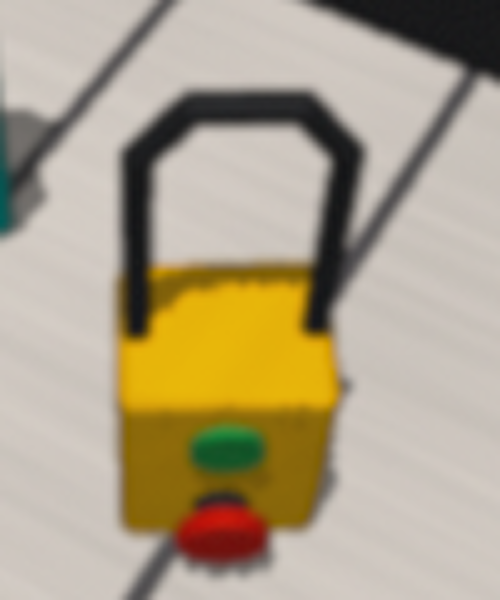

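The wrist crop puts the box centre slightly to the right; refined centre is (0.651, -0.197), yaw about 0.56. Moving in.

```bash
python3 - <<'E'
from go import *
g=np.array([.649,-.1985,.042])
plan(g-.1*Rtool(.56,.72,1)[:,2],.56,.72);plan(g,.56,.72)
E
python3 -m crank '[{"linear":[-0.5,0.2,0.7],"rotation":[0,-0.14,0],"gripper":85},{"linear":[-0.5,0.2,0.7],"rotation":[0,-0.14,0],"gripper":85},{"linear":[-0.5,0.2,0.7],"rotation":[0,-0.14,0],"gripper":85},{"linear":[-0.5,0.2,0.7],"rotation":[0,-0.14,0],"gripper":85},{"linear":[-0.3,0.2,0.7],"rotation":[0,-0.12,0],"gripper":85},{"linear":[0,0,0.7],"rotation":[0,0,0],"gripper":85},{"linear":[0,0,0],"rotation":[0,0,0],"gripper":85},{"linear":[0,0,0],"rotation":[0,0,0],"gripper":85}]'
python3 - <<'E'
from go import *
show();g=np.array([.649,-.1985,.042]);plan(g,.56,.72)
E
```

```text
lin units [-2.316  1.     4.664] rot units [ 0.107 -0.677 -0.092] q [-0.766  0.457  1.975  1.191  0.903 -0.636]
lin units [-2.612  0.954  9.655] rot units [ 0.107 -0.677 -0.092] q [-0.637  0.621  1.898  1.344  0.801 -0.714]
t: 4.85
tool_pos: [0.5899, -0.2357, 0.1011]
orientation: [3.138, -0.851, 0.552]
wrist_force: [1.1, 0.1, -0.3]
grip_width: 0.0854
grip_force: 0.0
t 4.85 tcp [ 0.59  -0.236  0.101] grasp [ 0.578 -0.243  0.114] head 0.5474051894218832 tilt 0.7198954757135339 q [-0.833  0.48   1.979  1.179  0.925 -0.686] F [ 1.111  0.109 -0.345] w 0.08544479076598262 0.0
grasp in bay -0.21071038491387023 -0.385801373861761 0.11365150977555882
lin units [ 0.079 -0.061  5.524] rot units [ 0.109 -0.001 -0.062] q [-0.637  0.621  1.898  1.344  0.801 -0.714]
```

```bash
python3 -m crank '[{"linear":[0,0,0.7],"rotation":[0.1,0,-0.06],"gripper":85},{"linear":[0,0,0.7],"rotation":[0,0,0],"gripper":85},{"linear":[0,0,0.7],"rotation":[0,0,0],"gripper":85},{"linear":[0,0,0.7],"rotation":[0,0,0],"gripper":85},{"linear":[0,0,0.7],"rotation":[0,0,0],"gripper":85},{"linear":[0,0,0.7],"rotation":[0,0,0],"gripper":85},{"linear":[0,0,0.7],"rotation":[0,0,0],"gripper":85},{"linear":[0,0,0.6],"rotation":[0,0,0],"gripper":85},{"linear":[0,0,0],"rotation":[0,0,0],"gripper":85}]' 60
python3 -m crank '[{"linear":[0,0,0],"rotation":[0,0,0],"gripper":20},{"linear":[0,0,0],"rotation":[0,0,0],"gripper":20},{"linear":[0,0,0],"rotation":[0,0,0],"gripper":20},{"linear":[0,0,0],"rotation":[0,0,0],"gripper":20},{"linear":[0,0,0],"rotation":[0,0,0],"gripper":20},{"linear":[0,0,0],"rotation":[0,0,0],"gripper":20},{"linear":[0,0,0],"rotation":[0,0,0],"gripper":20},{"linear":[0,0,0],"rotation":[0,0,0],"gripper":20}]' 50
python3 - <<'E'
from go import *
show();g=toolT()[:3,3]-.019*toolT()[:3,2]
a=snap('wrist','w4.png');b=snap('scene','s4.png')
cv2.imwrite('pics/m4.png',np.hstack([cv2.resize(a,(400,300)),cv2.resize(b[215:325,140:290],(400,300),interpolation=cv2.INTER_CUBIC)])[:,:,::-1])
plan(g+[0,0,.2],.56,.72)
E
```

```text
t: 5.6
tool_pos: [0.6599, -0.1911, 0.0258]
orientation: [-3.139, -0.849, 0.557]
wrist_force: [0.8, -0.5, 0.2]
grip_width: 0.0852
grip_force: 0.0
t: 6.27
tool_pos: [0.6597, -0.194, 0.0287]
orientation: [3.139, -0.851, 0.559]
wrist_force: [-4.1, -1.3, 4.7]
grip_width: 0.0495
grip_force: 53.9
t 6.2667 tcp [ 0.66  -0.194  0.029] grasp [ 0.648 -0.202  0.041] head 0.5556525481529646 tilt 0.720159720038201 q [-0.689  0.657  1.896  1.342  0.82  -0.769] F [-4.118 -1.338  4.742] w 0.04950730807948879 53.936975598335266
grasp in bay -0.12964089214117722 -0.3792019638923378 0.041254271074395124
lin units [ 7.517  0.013 -6.596] rot units [ 0.037  0.002 -0.01 ] q [-0.643  0.302  1.855  1.053  0.94  -0.273]
```

View pics/m4.png

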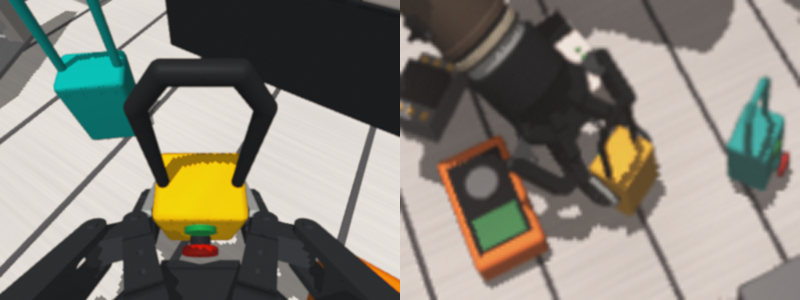

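The grip is good: width 49.5 mm, box square between the pads, neighbours untouched. Next I'll work out the bail in tool coordinates and lift.

```bash
python3 - <<'E'
from go import *
T=toolT();im=cv2.imread('pics/w4.png')
# loop bar: dark rows at column 256
g=im[60:130,245:268].max(axis=(1,2));rows=np.where(g<90)[0]+60;print(rows)
g=im[85:100,100:400].max(axis=2);print(np.where((g<90).all(axis=0))[0]+100)
p=atz(ray('wrist',(256,(rows.min()+rows.max())/2),T),.1435);print(p)
gr=T[:3,3]-.019*T[:3,2];h=.556;d=p-gr;print('bail rel grasp fwd',d[0]*np.cos(h)+d[1]*np.sin(h),'left',-d[0]*np.sin(h)+d[1]*np.cos(h))
E
python3 -m crank '[{"linear":[0.5,0,-0.44],"rotation":[0,0,0],"gripper":20},{"linear":[0.7,0,-0.62],"rotation":[0,0,0],"gripper":20},{"linear":[0.7,0,-0.62],"rotation":[0,0,0],"gripper":20},{"linear":[0.7,0,-0.62],"rotation":[0,0,0],"gripper":20},{"linear":[0.7,0,-0.62],"rotation":[0,0,0],"gripper":20},{"linear":[0.7,0,-0.62],"rotation":[0,0,0],"gripper":20},{"linear":[0.7,0,-0.62],"rotation":[0,0,0],"gripper":20},{"linear":[0.7,0,-0.62],"rotation":[0,0,0],"gripper":20},{"linear":[0.7,0,-0.62],"rotation":[0,0,0],"gripper":20},{"linear":[0.7,0,-0.62],"rotation":[0,0,0],"gripper":20}]'
python3 -m crank '[{"linear":[0.7,0,-0.62],"rotation":[0,0,0],"gripper":20},{"linear":[0.5,0,-0.44],"rotation":[0,0,0],"gripper":20},{"linear":[0,0,0],"rotation":[0,0,0],"gripper":20}]'
python3 - <<'E'
from go import *
show()
for y in(-.25,-.12,0):plan(bayw(-.13,y,.255),.456,.72)
plan(bayw(-.13,0,.12),.456,.72);plan(bayw(0,0,.08),.456,.72)
E
```

```text
[ 60  61  62  63  64  65  66  76  77  78  79  80  81  82  83  84  85  86
  87  88  89  90  91  92  93  94  95  96  97  98  99 100 101 102 103 104
 105 106 107 108 109 110]
[160 161 162 163 164 190 191 192 193 194 195 196 197 198 199 200 201 202
 203 204 205 206 207 208 209 210 211 212 213 214 215 216 217 218 219 220
 221 222 223 224 225 226 227 228 229 230 231 232 233 234 235 236 237 238
 239 240 241 242 243 244 245 246 247 248 249 250 251 252 253 254 255 256
 257 258 259 260 261 262 263 264 265 266 267 268 269 270 271 272 273 274
 275 276 277 278 279 280 281 282 283 284 285 286 287 288 289 290 291 292
 293 294 295 296 297 298 299 300 301 302 303 304 305 306 307 308 309 310
 311 312 313 314 315 316 317 318 319 320 321 322 323 324 325 326 327 328
 329 330 331 332 333 334 335 336 337 338 339 340 341 342 343 344 345 346
 347 348 349 350 351 352 353 354 355 356 357 358 359 360 361 362 363 364
 365 366 367 368 369 370 371 372 373 374 375 376 377 378 379 380 381 382
 383 384 385 386 387 388 389 390 391 392 393 394 395 396 397 398 399]
[ 0.654 -0.197  0.143]
bail rel grasp fwd 0.00734592929
[... 492 characters left out ...]
1.401 -1.686] w 0.04918649349386886 53.42948019504547
grasp in bay -0.12956725891270057 -0.37960070160615234 0.25699097156425926
lin units [ 0.367 -6.38   0.518] rot units [-0.834 -0.01   0.814] q [-0.491  0.039  2.133  1.12   0.745 -0.159]
lin units [  0.828 -12.847   0.99 ] rot units [-0.834 -0.01   0.814] q [-0.275 -0.164  2.322  1.127  0.589 -0.015]
lin units [  1.253 -18.816   1.426] rot units [-0.834 -0.01   0.814] q [ 0.028 -0.306  2.43   0.997  0.38   0.316]
lin units [ -3.824 -18.853   5.874] rot units [-0.834 -0.01   0.814] q [ 0.028  0.026  2.516  2.124  0.375 -0.878]
lin units [ -1.07  -18.205  12.058] rot units [-0.834 -0.01   0.814] q [ 0.154  0.354  2.231  2.432  0.35  -1.094]
```

```bash
python3 -m crank '[{"linear":[0,-0.4,0],"rotation":[-0.1,0,0.1],"gripper":20},{"linear":[0,-0.8,0],"rotation":[-0.1,0,0.1],"gripper":20},{"linear":[0,-1,0],"rotation":[-0.1,0,0.1],"gripper":20},{"linear":[0,-1,0],"rotation":[-0.1,0,0.1],"gripper":20},{"linear":[0,-1,0],"rotation":[-0.1,0,0.1],"gripper":20},{"linear":[0,-1,0],"rotation":[-0.1,0,0.1],"gripper":20},{"linear":[0,-1,0],"rotation":[-0.1,0,0.1],"gripper":20},{"linear":[0,-1,0],"rotation":[-0.1,0,0.1],"gripper":20},{"linear":[0,-1,0],"rotation":[0,0,0],"gripper":20},{"linear":[0,-1,0],"rotation":[0,0,0],"gripper":20}]'
python3 - <<'E'
from go import *
D6=.315
show()
for y in(-.12,0):plan(bayw(-.13,y,.255),.456,.72)
E
```

```text
t: 8.28
tool_pos: [0.5681, -0.0301, 0.239]
orientation: [-3.128, -0.846, 0.449]
wrist_force: [-0.0, 0.4, -3.1]
grip_width: 0.0495
grip_force: 53.4
t 8.2833 tcp [ 0.568 -0.03   0.239] grasp [ 0.555 -0.036  0.252] head 0.46750122012278583 tilt 0.7247811163666618 q [-0.482 -0.04   2.257  1.158  0.727 -0.205] F [-0.026  0.385 -3.139] w 0.04951045375259706 53.41246783733368
grasp in bay -0.13975296360205072 -0.19037485986155744 0.2515878642981269
lin units [ 0.439 -3.51   0.282] rot units [-0.099  0.055 -0.055] q [-0.275 -0.164  2.322  1.127  0.589 -0.015]
lin units [ 0.41  -9.51   0.334] rot units [-0.099  0.055 -0.055] q [ 0.028 -0.306  2.43   0.997  0.38   0.316]
```

```bash
python3 -m crank '[{"linear":[0.06,-1,0.04],"rotation":[0,0,0],"gripper":20},{"linear":[0.06,-1,0.04],"rotation":[0,0,0],"gripper":20},{"linear":[0.06,-1,0.04],"rotation":[0,0,0],"gripper":20},{"linear":[0.06,-1,0.04],"rotation":[0,0,0],"gripper":20},{"linear":[0.06,-1,0.04],"rotation":[0,0,0],"gripper":20},{"linear":[0.06,-1,0.04],"rotation":[0,0,0],"gripper":20},{"linear":[0.06,-1,0.04],"rotation":[0,0,0],"gripper":20},{"linear":[0.2,-1,0.2],"rotation":[0,0,0],"gripper":20},{"linear":[0.3,-0.8,0.3],"rotation":[0,0,0],"gripper":20},{"linear":[0.3,-0.6,0.3],"rotation":[0,0,0],"gripper":20}]'
python3 - <<'E'
import go
from go import *
go.D6=.315
show()
plan(bayw(-.11,0,.25),.456,.72);plan(bayw(-.10,0,.11),.456,.72);plan(bayw(0,0,.11),.456,.72)
E
```

```text
t: 9.12
tool_pos: [0.5131, 0.1524, 0.2438]
orientation: [-3.129, -0.845, 0.452]
wrist_force: [0.7, -0.3, -2.5]
grip_width: 0.0499
grip_force: 53.4
t 9.1167 tcp [0.513 0.152 0.244] grasp [0.5   0.146 0.256] head 0.4682668159195179 tilt 0.7259554542959933 q [ 0.006 -0.233  2.407  1.107  0.382  0.186] F [ 0.651 -0.345 -2.525] w 0.04986620174263275 53.412641286849976
grasp in bay -0.10878095069695715 -0.0023749123702337532 0.2564211573493223
lin units [-0.275 -0.108  0.169] rot units [-0.105  0.069 -0.034] q [ 0.02  -0.292  2.459  1.097  0.365  0.203]
lin units [-5.178 -0.047  5.189] rot units [-0.105  0.069 -0.034] q [ 0.033  0.103  2.51   2.27   0.415 -1.031]
lin units [-1.859 -0.023  8.928] rot units [-0.105  0.069 -0.034] q [ 0.135  0.27   2.291  2.351  0.34  -1.026]
```

```bash
python3 -m crank '[{"linear":[-0.4,0,0.4],"rotation":[-0.1,0.07,-0.03],"gripper":20},{"linear":[-0.6,0,0.6],"rotation":[0,0,0],"gripper":20},{"linear":[-0.6,0,0.6],"rotation":[0,0,0],"gripper":20},{"linear":[-0.6,0,0.6],"rotation":[0,0,0],"gripper":20},{"linear":[-0.6,0,0.6],"rotation":[0,0,0],"gripper":20},{"linear":[-0.6,0,0.6],"rotation":[0,0,0],"gripper":20},{"linear":[-0.6,0,0.6],"rotation":[0,0,0],"gripper":20},{"linear":[-0.6,0,0.6],"rotation":[0,0,0],"gripper":20},{"linear":[-0.6,0,0.6],"rotation":[0,0,0],"gripper":20},{"linear":[-0.4,0,0.4],"rotation":[0,0,0],"gripper":20}]'
python3 -m crank '[{"linear":[0,0,0],"rotation":[0,0,0],"gripper":20},{"linear":[0,0,0],"rotation":[0,0,0],"gripper":20}]'
python3 - <<'E'
import go
from go import *
go.D6=.315
show();T=toolT()
w=snap('wrist','w5.png')
z=T[:3,2];h=np.arctan2(z[1],z[0]);g=T[:3,3]-.019*z;b=g+[.0073*np.cos(h),.0073*np.sin(h),.0987+.0035]
print('bar px',proj('wrist',b,T),'hook tip px',proj('wrist',bayw(-.020,0,.179),T),'seat',proj('wrist',bayw(0,0,.17),T))
hsv=cv2.cvtColor(w,cv2.COLOR_RGB2HSV);m=((hsv[...,0]<8)|(hsv[...,0]>172))&(hsv[...,1]>140)&(hsv[...,2]>60)
n,l,st,c=cv2.connectedComponentsWithStats(m.astype(np.uint8))
for i in range(1,n):
  if st[i,4]>8:print(st[i],c[i])
plan(bayw(-.10,0,.099),.456,.72)
E
```

```text
t: 9.95
tool_pos: [0.5227, 0.1548, 0.0847]
orientation: [3.141, -0.847, 0.453]
wrist_force: [0.2, 0.0, -3.0]
grip_width: 0.0498
grip_force: 53.3
t: 10.12
tool_pos: [0.5238, 0.1553, 0.0865]
orientation: [-3.141, -0.849, 0.454]
wrist_force: [-0.4, -0.1, -1.9]
grip_width: 0.0497
grip_force: 53.2
t 10.1167 tcp [0.524 0.155 0.087] grasp [0.511 0.149 0.099] head 0.45421244706857317 tilt 0.7213687560881845 q [ 0.023  0.228  2.452  2.361  0.462 -1.14 ] F [-0.352 -0.112 -1.895] w 0.04968519800216291 53.20147097110748
grasp in bay -0.0979495738326969 -0.004311912498814664 0.09908747430555578
bar px [256.031  85.783] hook tip px [244.785   9.879] seat [246.26    6.578]
[238   0  21  36 587] [248.33   15.189]
[330   0  11  10  78] [334.91    3.872]
[234 312  45  17 653] [256.092 320.193]
lin units [-0.163 -0.239 -0.068] rot units [ 0.022 -0.019 -0.007] q [ 0.033  0.138  2.51   2.328  0.438 -1.095]
```

```bash
python3 - <<'E'
from go import *
T=toolT();w=cv2.imread('pics/w5.png')[:,:,::-1]
hsv=cv2.cvtColor(np.ascontiguousarray(w),cv2.COLOR_RGB2HSV);m=((hsv[...,0]<8)|(hsv[...,0]>172))&(hsv[...,1]>140)&(hsv[...,2]>60)
for r in range(0,37,4):
  c=np.where(m[r,225:275])[0]+225;print(r,c.min() if len(c) else '',c.max() if len(c) else '')
for p in[(-24,.162),(-20,.162),(-10,.162),(-24,.175),(-22,.181),(-18,.183),(0,.17)]:print(p,proj('wrist',bayw(p[0]/1e3,0,p[1]),T))
print(w[0:40:6,248])
E
```

```text
0 240 257
4 238 258
8 238 257
12 238 257
16 240 257
20 241 256
24 242 256
28 243 255
32 244 254
36  
(-24, 0.162) [245.24   60.478]
(-20, 0.162) [245.399  54.827]
(-10, 0.162) [245.776  41.438]
(-24, 0.175) [244.22   31.372]
(-22, 0.181) [243.783  13.007]
(-18, 0.183) [243.806   1.914]
(0, 0.17) [245.621  11.636]
[[235  27  10]
 [228  40  28]
 [170  23  13]
 [ 95  18  16]
 [ 87  21  19]
 [ 87  22  17]
 [120  88  84]]
```

```bash
python3 -m crank '[{"linear":[0.32,-0.08,0.36],"rotation":[0,0,0],"gripper":20},{"linear":[0.32,-0.07,0.36],"rotation":[0,0,0],"gripper":20},{"linear":[0.32,0,0.36],"rotation":[0,0,0],"gripper":20},{"linear":[0.32,0,0.36],"rotation":[0,0,0],"gripper":20},{"linear":[0.32,0,0.36],"rotation":[0,0,0],"gripper":20},{"linear":[0.32,0,0.36],"rotation":[0,0,0],"gripper":20},{"linear":[0.32,0,0.36],"rotation":[0,0,0],"gripper":20},{"linear":[0,0,0],"rotation":[0,0,0],"gripper":20}]'
python3 - <<'E'
import go
from go import *
go.D6=.315
show();T=toolT()
w=snap('wrist','w6.png')
hsv=cv2.cvtColor(w,cv2.COLOR_RGB2HSV);m=((hsv[...,0]<8)|(hsv[...,0]>172))&(hsv[...,1]>140)&(hsv[...,2]>60)
n,l,st,c=cv2.connectedComponentsWithStats(m.astype(np.uint8))
for i in range(1,n):
  if st[i,4]>8:print(st[i],c[i])
print(proj('wrist',bayw(-.02,0,.179),T))
plan(bayw(-.002,-.001,.099),.456,.72)
E
```

```text
t: 10.83
tool_pos: [0.5887, 0.1887, 0.0916]
orientation: [3.138, -0.859, 0.458]
wrist_force: [0.6, 0.1, -1.8]
grip_width: 0.0494
grip_force: 53.3
t 10.8333 tcp [0.589 0.189 0.092] grasp [0.576 0.182 0.104] head 0.4527802379881792 tilt 0.711294230185119 q [ 0.107  0.312  2.306  2.418  0.399 -1.122] F [ 0.594  0.109 -1.846] w 0.049390330616944964 53.29030394554138
grasp in bay -0.02502591889378541 -0.0028197497133179185 0.1039747305065602
[245  60  19  16 269] [253.974  68.186]
[409  87  14   5  55] [415.345  88.691]
[ 238  111   26   68 1317] [251.79  145.952]
[234 312  45  17 682] [256.098 320.23 ]
[246.743 168.542]
lin units [ 0.631 -0.089  1.061] rot units [ 0.029 -0.077  0.012] q [ 0.131  0.295  2.294  2.397  0.362 -1.078]
```

```bash
python3 -m crank '[{"linear":[0.26,-0.05,0.3],"rotation":[0,-0.08,0],"gripper":20},{"linear":[0.26,0,0.3],"rotation":[0,0,0],"gripper":20},{"linear":[0.26,0,0.3],"rotation":[0,0,0],"gripper":20},{"linear":[0,0,0],"rotation":[0,0,0],"gripper":20},{"linear":[0,0,0],"rotation":[0,0,0],"gripper":20}]'
python3 -m crank '[{"linear":[-0.2,0,0.17],"rotation":[0,0,0],"gripper":20},{"linear":[-0.2,0,0.17],"rotation":[0,0,0],"gripper":20},{"linear":[-0.2,0,0.17],"rotation":[0,0,0],"gripper":20},{"linear":[-0.2,0,0.17],"rotation":[0,0,0],"gripper":20},{"linear":[0,0,0],"rotation":[0,0,0],"gripper":20},{"linear":[0,0,0],"rotation":[0,0,0],"gripper":20}]'
python3 - <<'E'
from go import *
show()
E
```

```text
t: 11.3
tool_pos: [0.6076, 0.1992, 0.0903]
orientation: [3.138, -0.85, 0.457]
wrist_force: [-1.1, -0.4, -1.6]
grip_width: 0.0495
grip_force: 53.3
t: 11.8
tool_pos: [0.6059, 0.1986, 0.0679]
orientation: [3.14, -0.847, 0.455]
wrist_force: [0.5, -0.1, -2.0]
grip_width: 0.0496
grip_force: 53.3
t 11.8 tcp [0.606 0.199 0.068] grasp [0.593 0.192 0.081] head 0.4527480798875151 tilt 0.7236317033335643 q [ 0.129  0.394  2.257  2.491  0.405 -1.181] F [ 0.454 -0.148 -2.015] w 0.04962995614000194 53.32149803638458
grasp in bay -0.005109333738730729 -0.0015526252835307446 0.08051441420511965
```

```bash
python3 -m crank '[{"linear":[-0.15,0,0.13],"rotation":[0,0,0],"gripper":20},{"linear":[-0.08,0,0.07],"rotation":[0,0,0],"gripper":20},{"linear":[0,0,0],"rotation":[0,0,0],"gripper":20},{"linear":[0,0,0],"rotation":[0,0,0],"gripper":20}]'
python3 -m crank '[{"linear":[-0.06,0,0.05],"rotation":[0,0,0],"gripper":20},{"linear":[-0.06,0,0.05],"rotation":[0,0,0],"gripper":20},{"linear":[0,0,0],"rotation":[0,0,0],"gripper":20},{"linear":[0,0,0],"rotation":[0,0,0],"gripper":20}]'
python3 - <<'E'
from go import *
show()
E
```

```text
t: 12.13
tool_pos: [0.6065, 0.1988, 0.0628]
orientation: [3.139, -0.849, 0.456]
wrist_force: [-0.1, 0.0, -2.9]
grip_width: 0.0497
grip_force: 53.3
t: 12.47
tool_pos: [0.6064, 0.1987, 0.0597]
orientation: [3.139, -0.849, 0.456]
wrist_force: [0.1, 0.9, -2.2]
grip_width: 0.0494
grip_force: 53.3
t 12.4667 tcp [0.606 0.199 0.06 ] grasp [0.594 0.192 0.072] head 0.45239446524310567 tilt 0.7220542582127742 q [ 0.129  0.416  2.254  2.521  0.423 -1.214] F [ 0.148  0.947 -2.217] w 0.049372773801502484 53.32160532474518
grasp in bay -0.004620465482675784 -0.001693508981933971 0.07227688413531932
```

```bash
for i in 1; do python3 -m crank '[{"linear":[-0.07,0,0.06],"rotation":[0,0,0],"gripper":20},{"linear":[0,0,0],"rotation":[0,0,0],"gripper":20},{"linear":[0,0,0],"rotation":[0,0,0],"gripper":20}]'
python3 -m crank '[{"linear":[-0.07,0,0.06],"rotation":[0,0,0],"gripper":20},{"linear":[0,0,0],"rotation":[0,0,0],"gripper":20},{"linear":[0,0,0],"rotation":[0,0,0],"gripper":20}]'
python3 -m crank '[{"linear":[-0.04,0,0.03],"rotation":[0,0,0],"gripper":20},{"linear":[0,0,0],"rotation":[0,0,0],"gripper":20},{"linear":[0,0,0],"rotation":[0,0,0],"gripper":20}]'; done
```

```text
t: 12.72
tool_pos: [0.6069, 0.1988, 0.0584]
orientation: [3.138, -0.85, 0.457]
wrist_force: [-0.7, -0.5, -2.2]
grip_width: 0.0494
grip_force: 53.5
t: 12.97
tool_pos: [0.6081, 0.1994, 0.0581]
orientation: [3.138, -0.854, 0.458]
wrist_force: [0.4, 0.4, 4.4]
grip_width: 0.0493
grip_force: 53.9
t: 13.22
tool_pos: [0.6087, 0.1996, 0.0579]
orientation: [3.138, -0.856, 0.458]
wrist_force: [-2.7, -0.6, 8.1]
grip_width: 0.0495
grip_force: 54.4
```

```bash
python3 - <<'E'
from go import *
show()
w=snap('wrist','w7.png');b=snap('side','d7.png')
cv2.imwrite('pics/m7.png',np.hstack([cv2.resize(w[40:220,140:380],(400,300),interpolation=cv2.INTER_CUBIC),cv2.resize(b[200:320,130:290],(400,300),interpolation=cv2.INTER_CUBIC)])[:,:,::-1])
E
```

```text
t 13.2167 tcp [0.609 0.2   0.058] grasp [0.596 0.193 0.07 ] head 0.45304873282653807 tilt 0.714654635469641 q [ 0.129  0.427  2.251  2.535  0.436 -1.23 ] F [-2.683 -0.623  8.137] w 0.04947796094575871 54.37376618385315
grasp in bay -0.0022949695305461305 -0.0018455046250764782 0.07037415516549951
```

View pics/m7.png

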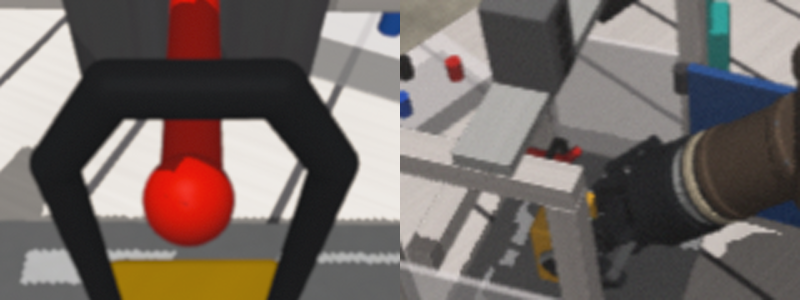

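The wrist crop shows the black bar resting on the red rod behind the ball tip (187,200), roughly centred. Releasing.

```bash
python3 -m crank '[{"linear":[0.1,0,-0.09],"rotation":[0,0,0],"gripper":20},{"linear":[0,0,0],"rotation":[0,0,0],"gripper":54},{"linear":[0,0,0],"rotation":[0,0,0],"gripper":58},{"linear":[0,0,0],"rotation":[0,0,0],"gripper":64},{"linear":[0,0,0],"rotation":[0,0,0],"gripper":72},{"linear":[0,0,0],"rotation":[0,0,0],"gripper":80},{"linear":[0,0,0],"rotation":[0,0,0],"gripper":80},{"linear":[0,0,0],"rotation":[0,0,0],"gripper":80}]'
python3 -m crank '[{"linear":[0,0,-0.2],"rotation":[0,0,0],"gripper":80},{"linear":[0,0,-0.4],"rotation":[0,0,0],"gripper":80},{"linear":[0,0,-0.6],"rotation":[0,0,0],"gripper":80},{"linear":[0,0,-0.6],"rotation":[0,0,0],"gripper":80},{"linear":[0,0,-0.6],"rotation":[0,0,0],"gripper":80},{"linear":[0,0,-0.6],"rotation":[0,0,0],"gripper":80},{"linear":[0,0,-0.6],"rotation":[0,0,0],"gripper":80},{"linear":[0,0,-0.6],"rotation":[0,0,0],"gripper":80},{"linear":[0,0,-0.6],"rotation":[0,0,0],"gripper":80},{"linear":[0,0,0],"rotation":[0,0,0],"gripper":80}]'
python3 - <<'E'
import go
from go import *
go.D6=.315
show();T=toolT()
w=snap('wrist','w8.png');b=snap('side','d8.png')
a=cv2.imread('pics/d7.png')
hsv=cv2.cvtColor(w,cv2.COLOR_RGB2HSV)
for nm,m in[('yellow',(abs(hsv[...,0].astype(int)-23)<6)&(hsv[...,1]>150)&(hsv[...,2]>60)),('red',((hsv[...,0]<8)|(hsv[...,0]>172))&(hsv[...,1]>140)&(hsv[...,2]>60))]:
  n,l,st,c=cv2.connectedComponentsWithStats(m.astype(np.uint8))
  for i in range(1,n):
    if st[i,4]>30:print(nm,st[i],c[i])
for p in[(0,-25,100),(0,25,100),(-20,25,100),(-20,-25,100),(-20,25,30),(0,0,177),(-22,0,181)]:print(p,proj('wrist',bayw(p[0]/1e3+.004,p[1]/1e3,p[2]/1e3),T))
E
```

```text
t: 13.98
tool_pos: [0.6063, 0.1986, 0.0576]
orientation: [3.139, -0.849, 0.456]
wrist_force: [-0.4, 0.3, -0.1]
grip_width: 0.0803
grip_force: 0.0
t: 14.82
tool_pos: [0.5404, 0.1666, 0.1224]
orientation: [3.137, -0.85, 0.457]
wrist_force: [0.1, 0.6, -0.4]
grip_width: 0.0796
grip_force: 0.0
t 14.8167 tcp [0.54  0.167 0.122] grasp [0.528 0.16  0.135] head 0.4512917081951802 tilt 0.7207628819692519 q [ 0.058  0.144  2.414  2.213  0.368 -0.947] F [ 0.093  0.616 -0.405] w 0.07963032634606433 0.0
grasp in bay -0.0780710704730979 -0.0013924610887457133 0.13496598977069652
yellow [ 222  154   68   77 4013] [255.849 189.867]
red [250  50  14  38 503] [256.447  69.05 ]
red [389  70   8  11  55] [392.255  74.509]
red [249 100  14  23 267] [255.637 110.715]
red [242 224  28  16 346] [255.705 231.905]
(0, -25, 100) [287.093 167.808]
(0, 25, 100) [220.5   167.741]
(-20, 25, 100) [218.762 190.81 ]
(-20, -25, 100) [288.681 190.856]
(-20, 25, 30) [226.996 228.654]
(0, 0, 177) [253.353  82.796]
(-22, 0, 181) [253.155 107.545]
```

The loop sits where predicted: bar at rows 88–100 between the two red patches, box edges within a few px. Next I'll plan the door sweep.

```bash
cat > sw.py <<'E'
from go import *
def doorpt(th,rho=.16,d=.022,z=.15):
    u=np.array([-np.sin(th),np.cos(th)]);n=np.array([-np.cos(th),-np.sin(th)])
    b=np.array([-.075,-.105])+rho*u+d*n;return bayw(b[0],b[1],z)
def qs(n,p,h,t):print(n,p,ik(np.array(p),Rtool(h,t,1),.315))
E
python3 - <<'E'
import go
from sw import *
go.D6=.315
T=toolT();print(T[:3,3])
up=bayw(-.17,0,.225);side=bayw(-.235,-.19,.225);dn=bayw(-.235,-.17,.15)
for t in(.72,1.05):
  qs('up',up,.456,t)
  for f in(0,.25,.5,.75,1):qs('->side',up+(side-up)*f,.456,t)
qs('dn',dn,.456,1.05)
for th in(1.5,1.2,.9,.6,.3,0):
  for t in(.72,.9,1.05):qs((th,t),doorpt(th),.456,t)
plan(up,.456,.72,off=0)
plan(side,.456,1.05,off=0)
E
```

```text
[0.542 0.167 0.122]
up [0.444 0.121 0.225] [-0.117 -0.497  2.611  1.042  0.491  0.183]
->side [0.444 0.121 0.225] [-0.117 -0.497  2.611  1.042  0.491  0.183]
->side [0.451 0.071 0.225] [-0.32  -0.467  2.595  1.088  0.637  0.003]
->side [0.457 0.022 0.225] [-0.497 -0.405  2.561  1.103  0.757 -0.141]
->side [ 0.463 -0.028  0.225] [-0.641 -0.323  2.509  1.1    0.849 -0.254]
->side [ 0.47  -0.078  0.225] [-0.756 -0.231  2.444  1.087  0.919 -0.34 ]
up [0.444 0.121 0.225] [ 0.028 -0.364  2.39   0.342  0.664  0.92 ]
->side [0.444 0.121 0.225] [ 0.028 -0.364  2.39   0.342  0.664  0.92 ]
->side [0.451 0.071 0.225] [-0.134 -0.359  2.386  0.435  0.717  0.708]
->side [0.457 0.022 0.225] [-0.286 -0.331  2.367  0.504  0.771  0.522]
->side [ 0.463 -0.028  0.225] [-0.423 -0.283  2.334  0.552  0.82   0.365]
->side [ 0.47  -0.078  0.225] [-0.542 -0.221  2.287  0.582  0.864  0.235]
dn [ 0.461 -0.06   0.15 ] [-0.51  -0.132  2.389  0.694  0.695  0.104]
(1.5, 0.72) [ 0.436 -0.012  0.15 ] [-0.654 -0.218  2.631  1.296  0.775 -0.55 ]
(1.5, 0.9) [ 0.436 -0.012  0.15 ] [-0.518 -0.254  2.551  0.968  0.674 -0.13
[... 722 characters left out ...]
.054 -0.279  2.502  0.442  0.472  0.819]
(0.3, 0.72) [0.45 0.17 0.15] [ 0.092 -0.234  2.642  1.864  0.284 -0.551]
(0.3, 0.9) [0.45 0.17 0.15] [ 0.144 -0.228  2.532  0.798  0.27   0.543]
(0.3, 1.05) [0.45 0.17 0.15] [ 0.181 -0.183  2.431  0.345  0.411  1.013]
(0, 0.72) [0.486 0.203 0.15 ] [ 0.195 -0.11   2.547  2.146  0.234 -0.762]
(0, 0.9) [0.486 0.203 0.15 ] [ 0.227 -0.11   2.437  0.742  0.21   0.659]
(0, 1.05) [0.486 0.203 0.15 ] [ 0.251 -0.072  2.336  0.277  0.38   1.135]
lin units [ 0.327 -0.058 -7.435] rot units [0.038 0.007 0.007] q [-0.117 -0.497  2.611  1.042  0.491  0.183]
lin units [-1.823  9.449 -9.845] rot units [ 0.039 -3.775  0.001] q [-0.542 -0.221  2.287  0.582  0.864  0.235]
```

```bash
python3 -m crank '[{"linear":[0,0,-0.8],"rotation":[0,0,0],"gripper":0},{"linear":[0,0,-1],"rotation":[0,0,0],"gripper":0},{"linear":[0,0,-1],"rotation":[0,0,0],"gripper":0},{"linear":[0,0,-0.8],"rotation":[0,-0.63,0],"gripper":0},{"linear":[0,0,-0.6],"rotation":[0,-0.63,0],"gripper":0},{"linear":[0,0,-0.6],"rotation":[0,-0.63,0],"gripper":0},{"linear":[0,0,-0.6],"rotation":[0,-0.63,0],"gripper":0},{"linear":[0,0,-0.2],"rotation":[0,-0.63,0],"gripper":0},{"linear":[0,0,0],"rotation":[0,-0.63,0],"gripper":0},{"linear":[0,0,0],"rotation":[0,0,0],"gripper":0}]'
python3 - <<'E'
import go
from sw import *
go.D6=.315
show()
plan(bayw(-.18,-.02,.225),.456,1.05,off=0);plan(bayw(-.235,-.19,.23),.456,1.05,off=0)
E
```

```text
t: 15.75
tool_pos: [0.4857, 0.1477, 0.1804]
orientation: [-3.124, -0.656, 0.465]
wrist_force: [0.4, -0.1, 0.5]
grip_width: -0.0003
grip_force: 0.0
t 15.75 tcp [0.486 0.148 0.18 ] grasp [0.475 0.142 0.195] head 0.4927275708764919 tilt 0.9142635580437105 q [ 0.04  -0.144  2.395  0.779  0.39   0.485] F [ 0.406 -0.109  0.459] w -0.00032643319694505884 0.0
grasp in bay -0.1328034328172459 0.005270060527656981 0.19541440908911967
lin units [-0.975  1.198 -3.589] rot units [-0.251 -1.552  0.096] q [-0.046 -0.374  2.396  0.385  0.691  0.823]
lin units [-3.06   9.64  -5.655] rot units [-0.251 -1.552  0.096] q [-0.542 -0.228  2.282  0.577  0.874  0.244]
```

```bash
python3 -m crank '[{"linear":[-0.2,0.1,-0.7],"rotation":[-0.05,-0.3,0.02],"gripper":0},{"linear":[-0.2,0.2,-0.7],"rotation":[-0.05,-0.3,0.02],"gripper":0},{"linear":[-0.2,0.3,-0.7],"rotation":[-0.05,-0.3,0.02],"gripper":0},{"linear":[-0.2,0.3,-0.7],"rotation":[-0.05,-0.3,0.02],"gripper":0},{"linear":[-0.2,0.3,-0.7],"rotation":[-0.05,-0.3,0.02],"gripper":0},{"linear":[0,0,0],"rotation":[0,0,0],"gripper":0}]'
python3 - <<'E'
import go
from sw import *
go.D6=.315
show()
plan(bayw(-.235,-.19,.23),.456,1.05,off=0);plan(bayw(-.235,-.18,.15),.456,1.05,off=0)
E
```

```text
t: 16.25
tool_pos: [0.4457, 0.1004, 0.2268]
orientation: [-3.139, -0.528, 0.453]
wrist_force: [-0.1, -0.9, 0.2]
grip_width: 0.0004
grip_force: 0.0
t 16.25 tcp [0.446 0.1   0.227] grasp [0.437 0.096 0.243] head 0.45917118334926055 tilt 1.0426032947187243 q [-0.046 -0.322  2.362  0.404  0.67   0.807] F [-0.052 -0.916  0.22 ] w 0.00036512803112014367 0.0
grasp in bay -0.1875335152977709 -0.01918848572975819 0.243166682000312
lin units [-2.363  8.545 -1.591] rot units [-0.018 -0.085 -0.025] q [-0.542 -0.228  2.282  0.577  0.874  0.244]
lin units [-4.38   8.055  1.865] rot units [-0.018 -0.085 -0.025] q [-0.527 -0.114  2.373  0.697  0.701  0.086]
```

```bash
python3 -m crank '[{"linear":[-0.26,0.95,-0.18],"rotation":[0,0,0],"gripper":0},{"linear":[-0.26,0.95,-0.18],"rotation":[0,0,0],"gripper":0},{"linear":[-0.26,0.95,-0.18],"rotation":[0,0,0],"gripper":0},{"linear":[-0.26,0.95,-0.18],"rotation":[0,0,0],"gripper":0},{"linear":[-0.26,0.95,-0.18],"rotation":[0,0,0],"gripper":0},{"linear":[-0.26,0.95,-0.18],"rotation":[0,0,0],"gripper":0},{"linear":[-0.26,0.95,-0.18],"rotation":[0,0,0],"gripper":0},{"linear":[-0.26,0.95,-0.18],"rotation":[0,0,0],"gripper":0},{"linear":[-0.26,0.95,-0.18],"rotation":[0,0,0],"gripper":0},{"linear":[0,0,0],"rotation":[0,0,0],"gripper":0}]'
python3 -m crank '[{"linear":[-0.4,0,0.69],"rotation":[0,0,0],"gripper":0},{"linear":[-0.4,0,0.69],"rotation":[0,0,0],"gripper":0},{"linear":[-0.4,0,0.69],"rotation":[0,0,0],"gripper":0},{"linear":[-0.4,0,0.69],"rotation":[0,0,0],"gripper":0},{"linear":[-0.4,0,0.69],"rotation":[0,0,0],"gripper":0},{"linear":[0,0,0],"rotation":[0,0,0],"gripper":0}]'
python3 - <<'E'
import go
from sw import *
go.D6=.315
show();T=toolT();p=T[:3,3]
print('proj tcp scene',proj('scene',p),proj('side',p))
s=snap('scene','s9.png');hsv=cv2.cvtColor(s,cv2.COLOR_RGB2HSV)
m=((abs(hsv[...,0].astype(int)-110)<12)&(hsv[...,1]>120)&(hsv[...,2]>40)).astype(np.uint8)
n,l,st,c=cv2.connectedComponentsWithStats(m)
print([ (st[i],c[i]) for i in range(1,n) if st[i,4]>100])
print('free-edge top at1.5',proj('scene',doorpt(1.5,.205,0,.185)),'hinge',proj('scene',doorpt(1.5,0,0,.185)))
for th in(1.5,1.4,1.2,1.0,.8,.6,.4,.3,.2,.1,.05,0,-.03):
  print(th,(T[:3,:3].T@(doorpt(th)-p)/.02).round(2))
E
```

```text
t: 17.08
tool_pos: [0.4699, -0.0805, 0.2283]
orientation: [-3.139, -0.526, 0.45]
wrist_force: [0.3, -0.5, -0.6]
grip_width: 0.0001
grip_force: 0.0
t: 17.58
tool_pos: [0.4652, -0.0751, 0.1447]
orientation: [-3.129, -0.52, 0.449]
wrist_force: [-1.0, 0.4, 0.0]
grip_width: -0.0002
grip_force: 0.0
t 17.5833 tcp [ 0.465 -0.075  0.145] grasp [ 0.457 -0.079  0.161] head 0.4736106077226647 tilt 1.0503648850521745 q [-0.547 -0.034  2.328  0.725  0.693  0.038] F [-1.035  0.445  0.011] w -0.00015762250420199575 0.0
grasp in bay -0.24712845873867945 -0.18557269194853193 0.16119739563060476
proj tcp scene [233.897 179.232] [326.473 225.423]
[(array([246, 141,  52,  34, 181], dtype=int32), array([270.37, 156.79]))]
free-edge top at1.5 [243.28  139.581] hinge [306.15  179.197]
1.5 [ 0.18 -3.49 -0.16]
1.4 [ 0.16 -4.3  -0.16]
1.2 [ 0.34 -5.9  -0.04]
1.0 [ 0.79 -7.42  0.24]
0.8 [ 1.49 -8.81  0.66]
0.6 [  2.42 -10.01   1.21]
0.4 [  3.54 -10.97   1.86]
0.3 [  4.16 -11.34   2.22]
0.2 [  4.81 -11.65   2.59]
0.1 [  5.48 -11.88   2.98]
0.05 [  5.82 -11.96   3.17]
0 [  6.16 -12.03   3.37]
-0.03 [  6.37 -12.06   3.49]
```

```bash
python3 -m crank '[{"linear":[0.03,-0.7,-0.03],"rotation":[0,0,0],"gripper":0},{"linear":[0.03,-0.7,-0.03],"rotation":[0,0,0],"gripper":0},{"linear":[0.03,-0.7,-0.03],"rotation":[0,0,0],"gripper":0},{"linear":[0.03,-0.6,-0.03],"rotation":[0,0,0],"gripper":0},{"linear":[0.03,-0.4,-0.03],"rotation":[0,0,0],"gripper":0},{"linear":[0,-0.4,0],"rotation":[0,0,0],"gripper":0},{"linear":[0,-0.5,0],"rotation":[0,0,0],"gripper":0},{"linear":[0.07,-0.5,0.03],"rotation":[0,0,0],"gripper":0},{"linear":[0.07,-0.5,0.03],"rotation":[0,0,0],"gripper":0},{"linear":[0.07,-0.5,0.03],"rotation":[0,0,0],"gripper":0}]'
cat > chk.py <<'E'
import go
from sw import *
go.D6=.315
show();T=toolT();p=T[:3,3]
d=camera('side');hsv=cv2.cvtColor(d,cv2.COLOR_RGB2HSV)
m=((abs(hsv[...,0].astype(int)-110)<12)&(hsv[...,1]>110)&(hsv[...,2]>40)).astype(np.uint8);m[:210]=0
n,l,st,c=cv2.connectedComponentsWithStats(m);i=1+np.argmax(st[1:,4]);print('door blob',st[i],c[i])
# silhouette fit of door angle
best=[]
for th in np.arange(-.0,1.7,.02):
  q=[proj('side',doorpt(th,r,s,z)) for r,z in((.0,.185),(.205,.185),(.205,.015),(0,.015)) for s in(.005,)]
  k=np.zeros_like(m);cv2.fillPoly(k,[np.array(q).round().astype(int)],1);mm=l==i
  best.append(((mm&(k>0)).sum()/ (mm|(k>0)).sum(),th))
print('door angle fit',sorted(best)[-3:])
cv2.imwrite('pics/side_%d.png'%int(get_state()['t']*100),d[:,:,::-1])
R0=Rtool(.456,1.05,1)
for th in(1.2,1.0,.8,.6,.4,.3,.2,.1,.05,0,-.03):print(th,(T[:3,:3].T@(doorpt(th)-p)/.02).round(2))
E
python3 chk.py
```

```text
t: 18.47
tool_pos: [0.4255, 0.0234, 0.1547]
orientation: [-3.14, -0.525, 0.452]
wrist_force: [-0.1, -0.4, 0.2]
grip_width: 0.0004
grip_force: 0.4
t 18.4667 tcp [0.426 0.023 0.155] grasp [0.417 0.019 0.171] head 0.455931355614786 tilt 1.045703029058803 q [-0.316 -0.225  2.464  0.653  0.613  0.315] F [-0.131 -0.436  0.171] w 0.00036320230848527473 0.360877102939412
grasp in bay -0.23948230463491077 -0.07940761522215857 0.1711123657497976
door blob [ 245  226   89   89 4485] [287.666 269.398]
door angle fit [(np.float64(0.8982805054899523), np.float64(1.22)), (np.float64(0.9004719885081058), np.float64(1.26)), (np.float64(0.9062693978895097), np.float64(1.24))]
1.2 [-0.21 -0.59  0.15]
1.0 [ 0.24 -2.12  0.41]
0.8 [ 0.95 -3.51  0.82]
0.6 [ 1.88 -4.71  1.37]
0.4 [ 3.   -5.67  2.02]
0.3 [ 3.61 -6.05  2.37]
0.2 [ 4.26 -6.36  2.75]
0.1 [ 4.93 -6.59  3.14]
0.05 [ 5.27 -6.67  3.33]
0 [ 5.61 -6.74  3.53]
-0.03 [ 5.82 -6.77  3.65]
```

```bash
python3 -m crank '[{"linear":[-0.1,-0.59,0.1],"rotation":[0,0,0],"gripper":0},{"linear":[0.12,-0.5,0.09],"rotation":[0,0,0],"gripper":0},{"linear":[0.15,-0.5,0.09],"rotation":[0,0,0],"gripper":0},{"linear":[0.15,-0.5,0.09],"rotation":[0,0,0],"gripper":0},{"linear":[0.22,-0.46,0.14],"rotation":[0,0,0],"gripper":0},{"linear":[0.22,-0.46,0.14],"rotation":[0,0,0],"gripper":0},{"linear":[0.24,-0.46,0.14],"rotation":[0,0,0],"gripper":0},{"linear":[0.31,-0.4,0.18],"rotation":[0,0,0],"gripper":0},{"linear":[0.31,-0.4,0.18],"rotation":[0,0,0],"gripper":0},{"linear":[0.31,-0.4,0.18],"rotation":[0,0,0],"gripper":0}]'
python3 chk.py
```

```text
t: 19.35
tool_pos: [0.4267, 0.1281, 0.1511]
orientation: [-3.139, -0.525, 0.452]
wrist_force: [-0.4, -1.3, 0.2]
grip_width: 0.0004
grip_force: 0.4
t 19.35 tcp [0.427 0.128 0.151] grasp [0.418 0.124 0.168] head 0.4578305168642838 tilt 1.0458232629393678 q [ 0.05  -0.207  2.46   0.48   0.445  0.778] F [-0.407 -1.316  0.186] w 0.00043340836386093073 0.3765448182821274
grasp in bay -0.19227611018914173 0.014012780295333913 0.16752187436367272
door blob [243 227  42  90 576] [267.302 276.698]
door angle fit [(np.float64(0.23869565217391303), np.float64(0.66)), (np.float64(0.2529789184234647), np.float64(0.64)), (np.float64(0.2587951807228916), np.float64(0.62))]
1.2 [-2.15  4.08 -1.19]
1.0 [-1.7   2.56 -0.93]
0.8 [-0.99  1.17 -0.51]
0.6 [-0.06 -0.03  0.03]
0.4 [ 1.06 -0.99  0.68]
0.3 [ 1.68 -1.37  1.04]
0.2 [ 2.32 -1.68  1.41]
0.1 [ 2.99 -1.91  1.8 ]
0.05 [ 3.33 -1.99  2.  ]
0 [ 3.68 -2.06  2.2 ]
-0.03 [ 3.88 -2.09  2.32]
```

```bash
python3 -m crank '[{"linear":[0.35,-0.33,0.22],"rotation":[0,0,0],"gripper":0},{"linear":[0.35,-0.33,0.22],"rotation":[0,0,0],"gripper":0},{"linear":[0.36,-0.33,0.24],"rotation":[0,0,0],"gripper":0},{"linear":[0.31,-0.19,0.18],"rotation":[0,0,0],"gripper":0},{"linear":[0.31,-0.19,0.18],"rotation":[0,0,0],"gripper":0},{"linear":[0.32,-0.16,0.19],"rotation":[0,0,0],"gripper":0},{"linear":[0.32,-0.16,0.19],"rotation":[0,0,0],"gripper":0},{"linear":[0.33,-0.11,0.2],"rotation":[0,0,0],"gripper":0},{"linear":[0.33,-0.11,0.2],"rotation":[0,0,0],"gripper":0},{"linear":[0,0,0],"rotation":[0,0,0],"gripper":0}]'
python3 -m crank '[{"linear":[0.17,-0.04,0.1],"rotation":[0,0,0],"gripper":0},{"linear":[0.17,-0.04,0.1],"rotation":[0,0,0],"gripper":0},{"linear":[0.17,0,0.1],"rotation":[0,0,0],"gripper":0},{"linear":[0,0,0],"rotation":[0,0,0],"gripper":0}]'
python3 chk.py
```

```text
t: 20.23
tool_pos: [0.4735, 0.1932, 0.1495]
orientation: [-3.139, -0.525, 0.453]
wrist_force: [0.2, 0.0, 1.3]
grip_width: -0.0002
grip_force: 0.0
t: 20.57
tool_pos: [0.4826, 0.1995, 0.1489]
orientation: [-3.138, -0.524, 0.452]
wrist_force: [0.6, 0.1, -0.5]
grip_width: 0.0
grip_force: 0.0
t 20.5667 tcp [0.483 0.199 0.149] grasp [0.474 0.195 0.165] head 0.458889273026815 tilt 1.046733893742668 q [ 0.243 -0.026  2.311  0.311  0.359  1.097] F [ 0.599  0.09  -0.514] w 3.1887267095983834e-05 0.0
grasp in bay -0.11072803995803655 0.05346778431836677 0.16538427075582363
door blob [218 227  28 117 708] [230.079 280.739]
door angle fit [(np.float64(0.2839258888332499), np.float64(0.04)), (np.float64(0.29981634527089074), np.float64(-0.0)), (np.float64(0.3026565464895636), np.float64(0.02))]
1.2 [-5.62  6.07 -3.33]
1.0 [-5.17  4.54 -3.06]
0.8 [-4.46  3.15 -2.65]
0.6 [-3.53  1.95 -2.11]
0.4 [-2.41  0.99 -1.46]
0.3 [-1.79  0.61 -1.1 ]
0.2 [-1.15  0.31 -0.73]
0.1 [-0.48  0.08 -0.34]
0.05 [-0.14 -0.01 -0.14]
0 [ 0.21 -0.08  0.06]
-0.03 [ 0.42 -0.11  0.18]
```

```bash
python3 -m crank '[{"linear":[0.15,0,0.09],"rotation":[0,0,0],"gripper":0},{"linear":[0.1,0,0.06],"rotation":[0,0,0],"gripper":0},{"linear":[0,0,0],"rotation":[0,0,0],"gripper":0}]'
python3 -m crank '[{"linear":[0.15,0,0.09],"rotation":[0,0,0],"gripper":0},{"linear":[0,0,0],"rotation":[0,0,0],"gripper":0}]'
python3 -m crank '[{"linear":[0.15,0,0.09],"rotation":[0,0,0],"gripper":0},{"linear":[0,0,0],"rotation":[0,0,0],"gripper":0}]'
python3 chk.py | head -4
```

```text
t: 20.87
tool_pos: [0.4875, 0.2019, 0.1487]
orientation: [-3.138, -0.524, 0.452]
wrist_force: [-0.1, 0.5, 0.2]
grip_width: -0.0001
grip_force: 0.0
t: 21.03
tool_pos: [0.4892, 0.2032, 0.1479]
orientation: [-3.137, -0.521, 0.452]
wrist_force: [-4.3, -2.2, 2.7]
grip_width: -0.0002
grip_force: 2.0
t: 21.2
tool_pos: [0.4922, 0.2048, 0.1476]
orientation: [-3.137, -0.52, 0.452]
wrist_force: [-2.9, 0.7, -0.5]
grip_width: -0.0001
grip_force: 1.3
t 21.2 tcp [0.492 0.205 0.148] grasp [0.484 0.201 0.164] head 0.46168539224080196 tilt 1.050469870962027 q [0.25  0.001 2.287 0.302 0.359 1.111] F [-2.861  0.709 -0.538] w -5.528766304982424e-05 1.2888860329985619
grasp in bay -0.09966263866209328 0.054047080703963996 0.1640673517484289
door blob [211 227  35 129 869] [225.606 284.934]
door angle fit [(np.float64(0.11315359477124183), np.float64(0.04)), (np.float64(0.20973782771535582), np.float64(0.02)), (np.float64(0.2619148038802193), np.float64(-0.0))]
```

```bash
for k in 1; do python3 -m crank '[{"linear":[0.15,0,0.09],"rotation":[0,0,0],"gripper":0},{"linear":[0,0,0],"rotation":[0,0,0],"gripper":0}]'
python3 -m crank '[{"linear":[0.15,0,0.09],"rotation":[0,0,0],"gripper":0},{"linear":[0,0,0],"rotation":[0,0,0],"gripper":0}]'
python3 -m crank '[{"linear":[0.15,0,0.09],"rotation":[0,0,0],"gripper":0},{"linear":[0,0,0],"rotation":[0,0,0],"gripper":0}]'
python3 -m crank '[{"linear":[0.1,0,0.06],"rotation":[0,0,0],"gripper":0},{"linear":[0,0,0],"rotation":[0,0,0],"gripper":0}]'; done | grep -E 't:|pos|wrist'; python3 chk.py | head -4
```

```text
t: 21.42
tool_pos: [0.4956, 0.2064, 0.1475]
wrist_force: [-3.3, 0.5, 0.3]
t: 21.58
tool_pos: [0.4958, 0.207, 0.146]
wrist_force: [-14.8, -9.2, 9.3]
t: 21.75
tool_pos: [0.4957, 0.2077, 0.1441]
wrist_force: [-25.2, -15.4, 17.3]
t: 21.92
tool_pos: [0.4957, 0.208, 0.143]
wrist_force: [-32.7, -20.3, 25.1]
t 21.9167 tcp [0.496 0.208 0.143] grasp [0.488 0.204 0.16 ] head 0.4706951023695819 tilt 1.0677362154480774 q [0.255 0.024 2.268 0.289 0.37  1.125] F [-32.668 -20.34   25.123] w -5.2493988178512366e-05 19.023147225379944
grasp in bay -0.09477447266602701 0.05524882060018896 0.1596459866090551
door blob [209 227  37 114 822] [225.145 278.616]
door angle fit [(np.float64(0.05391578118850846), np.float64(0.04)), (np.float64(0.13267326732673268), np.float64(0.02)), (np.float64(0.18368167202572347), np.float64(-0.0))]
```

```bash
python3 -m crank '[{"linear":[-0.4,0,-0.3],"rotation":[0,0,0],"gripper":0},{"linear":[-0.5,0,-0.4],"rotation":[0,0,0],"gripper":0},{"linear":[-0.4,0,-0.7],"rotation":[0,0,0],"gripper":0},{"linear":[-0.3,0,-0.8],"rotation":[0,0,0],"gripper":0},{"linear":[0,0,-0.8],"rotation":[0,0,0],"gripper":0},{"linear":[0,0,-0.8],"rotation":[0,0,0],"gripper":0},{"linear":[0,0,0],"rotation":[0,0,0],"gripper":0},{"linear":[0,0,0],"rotation":[0,0,0],"gripper":0},{"linear":[0,0,0],"rotation":[0,0,0],"gripper":0},{"linear":[0,0,0],"rotation":[0,0,0],"gripper":0}]'
python3 chk.py | head -5
python3 - <<'E'
from sw import *
T=toolT();w=snap('wrist','w10.png');hsv=cv2.cvtColor(w,cv2.COLOR_RGB2HSV);H=hsv[...,0].astype(int)
for nm,m in[('blue',(abs(H-110)<12)&(hsv[...,1]>110)&(hsv[...,2]>40)),('yellow',(abs(H-23)<6)&(hsv[...,1]>150)&(hsv[...,2]>60)),('red',((H<8)|(H>172))&(hsv[...,1]>140)&(hsv[...,2]>60))]:
  n,l,st,c=cv2.connectedComponentsWithStats(m.astype(np.uint8))
  for i in range(1,n):
    if st[i,4]>40:
      print(nm,st[i],c[i])
      if nm=='blue' and st[i,4]>2000:
        ys=[(x,np.where(l[:,x]==i)[0].min()) for x in range(st[i,0]+8,st[i,0]+st[i,2]-8,30)];print(ys)
for th in(0,.03,.08):print(th,[proj('wrist',doorpt(th,r,s,.185),T).round(1) for r in(.02,.1,.2) for s in(-.005,)])
for n,p in[('hooktip',(-.02,0,.183)),('bar',(.004,0,.177)),('boxL',(-.016,.025,.1)),('boxR',(-.016,-.025,.1))]:print(n,proj('wrist',bayw(*p),T))
E
```

```text
t: 22.8
tool_pos: [0.446, 0.1816, 0.1973]
orientation: [-3.138, -0.523, 0.452]
wrist_force: [-0.1, -0.1, -0.2]
grip_width: 0.0002
grip_force: 0.0
t 22.8 tcp [0.446 0.182 0.197] grasp [0.437 0.177 0.214] head 0.45947362321820306 tilt 1.0482841578413804 q [ 0.216 -0.218  2.354  0.249  0.51   1.147] F [-0.087 -0.116 -0.172] w 0.00018066127131455867 0.0
grasp in bay -0.15142247642434978 0.05352405817368827 0.21379722066759746
door blob [209 227  37 128 853] [224.047 285.002]
door angle fit [(np.float64(0.046754250386398764), np.float64(0.04)), (np.float64(0.13417026284817576), np.float64(0.02)), (np.float64(0.19470092332396627), np.float64(-0.0))]
1.2 [-5.07  6.07 -0.21]
blue [  195   132   304    62 10014] [335.706 155.029]
[(203, np.int64(132)), (233, np.int64(132)), (263, np.int64(133)), (293, np.int64(133)), (323, np.int64(133)), (353, np.int64(133)), (383, np.int64(134)), (413, np.int64(133)), (443, np.int64(134)), (473, np.int64(134))]
yellow [ 282   84   55   47 2072] [308.933 107.305]
red [321   5  11  41 391] [326.23   23.777]
red [324  54  14  20 195] [329.769  64.241]
0 [array([469.4, 131.7]), array([345.4, 132.4]), array([192.7, 132.8])]
0.03 [array([469.3, 132.6]), array([345.6, 136.7]), array([192.2, 141.4])]
0.08 [array([469.2, 134. ]), array([346.1, 144. ]), array([192. , 156.1])]
hooktip [332.816  65.934]
bar [328.92   41.703]
boxL [285.088 115.177]
boxR [335.921 114.973]
```

The door's top edge lies on the shut line (rows 132–134, against 141 at the free edge for 0.03 rad). The pendant's bar is still on the rod behind the tip and the robot is clear, so I'm handing in.

```bash
python3 -c "
from workcell import *
print(sign_off())"
```

```text
the job is handed in; nothing more can be done
None
```

The yellow pendant hangs by its loop on the red hook, the blue door is pushed shut to its stop past the catch, and the robot stands clear. I handed the job in at about 23 s; sign-off returned no verdict.

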